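# Fetch the round-headed panel from under the drawer fronts and fit it in its door frame

### The job

The round-headed door panel lies at the bottom of one of the two piles on the sloping rest: lift the two drawer fronts off it and lay both on the rubber mat, then lay the panel down in the rebate of the door frame, round end in the round head, so that it sits flat on the rebate's floor. Then put the two drawer fronts back on the rest in the place they came from, the long one below and the short one on top, both flat, square and with their lower ends against the fence. Set every board down by hand, do not drop it, and leave the other pile undisturbed.

Things in the scene. Friction and masses are not known exactly. Their poses are not given: they have to be found in the camera images.
- arched_panel_mid (a point): round-headed door panel, brown wood, 62 mm wide, 18 mm thick. Point: its centre; x along its length (up the slope at the start), y across, z square to its face, up. 180 mm long, one end square, the other (+x) a half-round of radius 31 mm. Lowest board of one of the two piles, its round end showing beyond the boards on it. About 0.12 kg
- square_panel_mid (a point): square-ended door panel, brown wood, 62 mm wide, 18 mm thick. Point: its centre; x along its length (up the slope at the start), y across, z square to its face, up. 180 mm long. Lowest board of the other pile
- long_front_a_mid (a point): long drawer front with one dark pull hole at its middle, brown wood, 62 mm wide, 18 mm thick. Point: its centre; x along its length (up the slope at the start), y across, z square to its face, up. 150 mm long. Second board of either pile. About 0.11 kg
- long_front_b_mid (a point): long drawer front with two dark pull holes, 50 mm either side of its middle (one shows beyond the board on it), brown wood, 62 mm wide, 18 mm thick. Point: its centre; x along its length (up the slope at the start), y across, z square to its face, up. 150 mm long. Second board of either pile
- short_front_a_mid (a point): short drawer front with one dark pull hole at its middle, brown wood, 62 mm wide, 18 mm thick. Point: its centre; x along its length (up the slope at the start), y across, z square to its face, up. 116 mm long. Top board of either pile. About 0.08 kg
- short_front_b_mid (a point): short drawer front with two dark pull holes, 30 mm either side of its middle, brown wood, 62 mm wide, 18 mm thick. Point: its centre; x along its length (up the slope at the start), y across, z square to its face, up. 116 mm long. Top board of either pile
- rest: sloping parts rest, fixed (all in mm). Origin: middle of its foot; x level, to the high edge. Top rises to +x at 20 deg from x=-100, z=30 at the fence's inner face; 215 long, 260 wide. Fence square to the slope, 60 high, 12 thick, full width. Piles at y=+62 and -62: 3 boards face to face, lengths up the slope, low ends at the fence. Friction may hold a board short of the fence
- door_frame: dark door frame lying on the bench, fixed (all in mm), 248 (x) by 132, 18 thick. Origin: middle of underside. Its rebate, open upwards, 6 deep (rim z=18, floor z=12, a 20 wide ledge), has the panel's outline with 8 play all round: 78 wide, square end at x=-94, half-round head to x=102. Seated panel: centre at x=4, y=0, z=21, round end to +x, 12 proud of the rim: grip its upper 12
- mat: black rubber mat flat on the bench, fixed, 200 x 200 mm, 5 mm thick; origin at the middle of its underside, x and y along its sides. It holds the two cleared boards side by side or one on the other
Mind the look-alikes: they are no part of the job. Leave any pink look-alike of the part that bears long_front_a_mid alone.

How it is judged (in metres and radians):
On the way, in this order (a step that is already met when the one before it is completed fails the run):
1. both drawer fronts that covered the round-headed panel lie on the mat, the panel still on the rest (((x of long_front_a_mid in the frame of mat between -0.1 and 0.1 m and y of long_front_a_mid in the frame of mat between -0.1 and 0.1 m and z of long_front_a_mid in the frame of mat below 0.037 m and angle between long_front_a_mid's own z axis and vertical below 0.08 rad) or (x of long_front_b_mid in the frame of mat between -0.1 and 0.1 m and y of long_front_b_mid in the frame of mat between -0.1 and 0.1 m and z of long_front_b_mid in the frame of mat below 0.037 m and angle between long_front_b_mid's own z axis and vertical below 0.08 rad)) and ((x of short_front_a_mid in the frame of mat between -0.1 and 0.1 m and y of short_front_a_mid in the frame of mat between -0.1 and 0.1 m and z of short_front_a_mid in the frame of mat below 0.037 m and angle between short_front_a_mid's own z axis and vertical below 0.08 rad) or (x of short_front_b_mid in the frame of mat between -0.1 and 0.1 m and y of short_front_b_mid in the frame of mat between -0.1 and 0.1 m and z of short_front_b_mid in the frame of mat below 0.037 m and angle between short_front_b_mid's own z axis and vertical below 0.08 rad)) and distance of arched_panel_mid from where it was at the start of the episode below 0.03 m), for 0.2 s.
2. the round-headed panel lies flat in the frame's rebate, both drawer fronts still on the mat (x of arched_panel_mid in the frame of door_frame between -0.006 and 0.014 m and y of arched_panel_mid in the frame of door_frame between -0.01 and 0.01 m and z of arched_panel_mid in the frame of door_frame between 0.0188 and 0.0232 m and angle between arched_panel_mid's own z axis and vertical below 0.025 rad and angle between the x axis of arched_panel_mid and the x axis of door_frame, either way round below 0.12 rad and ((x of long_front_a_mid in the frame of mat between -0.1 and 0.1 m and y of long_front_a_mid in the frame of mat between -0.1 and 0.1 m and z of long_front_a_mid in the frame of mat below 0.037 m and angle between long_front_a_mid's own z axis and vertical below 0.08 rad) or (x of long_front_b_mid in the frame of mat between -0.1 and 0.1 m and y of long_front_b_mid in the frame of mat between -0.1 and 0.1 m and z of long_front_b_mid in the frame of mat below 0.037 m and angle between long_front_b_mid's own z axis and vertical below 0.08 rad)) and ((x of short_front_a_mid in the frame of mat between -0.1 and 0.1 m and y of short_front_a_mid in the frame of mat between -0.1 and 0.1 m and z of short_front_a_mid in the frame of mat below 0.037 m and angle between short_front_a_mid's own z axis and vertical below 0.08 rad) or (x of short_front_b_mid in the frame of mat between -0.1 and 0.1 m and y of short_front_b_mid in the frame of mat between -0.1 and 0.1 m and z of short_front_b_mid in the frame of mat below 0.037 m and angle between short_front_b_mid's own z axis and vertical below 0.08 rad))), for 0.2 s.
At the end, for the whole second after the job is handed in: Panel flat on the rebate floor (10 mm, level 0.025 rad), round end in round head. Long front flat on the rest in its old bay, short one flat on it: 15 mm off centre line, 10 mm off the fence, 0.15 rad. Other pile within 6 mm. All released, at rest (x of arched_panel_mid in the frame of door_frame between -0.006 and 0.014 m and y of arched_panel_mid in the frame of door_frame between -0.01 and 0.01 m and z of arched_panel_mid in the frame of door_frame between 0.0188 and 0.0232 m and angle between arched_panel_mid's own z axis and vertical below 0.025 rad and angle between the x axis of arched_panel_mid and the x axis of door_frame, either way round below 0.12 rad and distance of square_panel_mid from where it was at the start of the episode below 0.006 m and (distance of long_front_a_mid from where it was at the start of the episode below 0.006 m or (distance of long_front_a_mid from where it was at the start of the episode below 0.035 m and x of long_front_a_mid in the frame of rest between -0.0366 and -0.0226 m and z of long_front_a_mid in the frame of rest between 0.0591 and 0.0711 m and (y of long_front_a_mid in the frame of rest between 0.047 and 0.077 m or y of long_front_a_mid in the frame of rest between -0.077 and -0.047 m) and angle between the y axis of long_front_a_mid and the y axis of rest, either way round below 0.15 rad and angle between the z axis of long_front_a_mid and the z axis of rest, either way round between 0.289 and 0.409 rad)) and (distance of long_front_b_mid from where it was at the start of the episode below 0.006 m or (distance of long_front_b_mid from where it was at the start of the episode below 0.035 m and x of long_front_b_mid in the frame of rest between -0.0366 and -0.0226 m and z of long_front_b_mid in the frame of rest between 0.0591 and 0.0711 m and (y of long_front_b_mid in the frame of rest between 0.047 and 0.077 m or y of long_front_b_mid in the frame of rest between -0.077 and -0.047 m) and angle between the y axis of long_front_b_mid and the y axis of rest, either way round below 0.15 rad and angle between the z axis of long_front_b_mid and the z axis of rest, either way round between 0.289 and 0.409 rad)) and (distance of short_front_a_mid from where it was at the start of the episode below 0.006 m or (distance of short_front_a_mid from where it was at the start of the episode below 0.035 m and x of short_front_a_mid in the frame of rest between -0.0587 and -0.0447 m and z of short_front_a_mid in the frame of rest between 0.0702 and 0.0822 m and (y of short_front_a_mid in the frame of rest between 0.047 and 0.077 m or y of short_front_a_mid in the frame of rest between -0.077 and -0.047 m) and angle between the y axis of short_front_a_mid and the y axis of rest, either way round below 0.15 rad and angle between the z axis of short_front_a_mid and the z axis of rest, either way round between 0.289 and 0.409 rad)) and (distance of short_front_b_mid from where it was at the start of the episode below 0.006 m or (distance of short_front_b_mid from where it was at the start of the episode below 0.035 m and x of short_front_b_mid in the frame of rest between -0.0587 and -0.0447 m and z of short_front_b_mid in the frame of rest between 0.0702 and 0.0822 m and (y of short_front_b_mid in the frame of rest between 0.047 and 0.077 m or y of short_front_b_mid in the frame of rest between -0.077 and -0.047 m) and angle between the y axis of short_front_b_mid and the y axis of rest, either way round below 0.15 rad and angle between the z axis of short_front_b_mid and the z axis of rest, either way round between 0.289 and 0.409 rad)) and linear speed of each of arched_panel, square_panel, long_front_a, long_front_b, short_front_a, short_front_b below 0.02 m/s); the robot touches nothing.
It fails at once if a board of the other pile (the one on the square-ended panel) is shifted or lifted by more than 12 mm (distance of square_panel_mid from where it was at the start of the episode above 0.012 m or (distance of long_front_a_mid from where it was at the start of the episode above 0.012 m and distance between long_front_a_mid and square_panel_mid below 0.045 m) or (distance of long_front_b_mid from where it was at the start of the episode above 0.012 m and distance between long_front_b_mid and square_panel_mid below 0.045 m) or (distance of short_front_a_mid from where it was at the start of the episode above 0.012 m and distance between short_front_a_mid and square_panel_mid below 0.056 m) or (distance of short_front_b_mid from where it was at the start of the episode above 0.012 m and distance between short_front_b_mid and square_panel_mid below 0.056 m)).
It fails at once if a board is dropped from more than about 30 mm (falls free faster than 0.8 m/s) ((linear speed of arched_panel above 0.8 m/s and contact force between the fingers and arched_panel below 0.05 N) or (linear speed of square_panel above 0.8 m/s and contact force between the fingers and square_panel below 0.05 N) or (linear speed of long_front_a above 0.8 m/s and contact force between the fingers and long_front_a below 0.05 N) or (linear speed of long_front_b above 0.8 m/s and contact force between the fingers and long_front_b below 0.05 N) or (linear speed of short_front_a above 0.8 m/s and contact force between the fingers and short_front_a below 0.05 N) or (linear speed of short_front_b above 0.8 m/s and contact force between the fingers and short_front_b below 0.05 N)).
It also fails if it takes over 128 s, if anything falls off the work surface, if the arm or the gripper's body presses on something with over 40 N, if the wrist force passes 120 N, or if a joint passes its speed limit or range.

### The arm

A 6-joint arm with a two-finger parallel gripper is mounted at the origin on the work surface. World frame = base frame: x ahead of the robot, y to its left, z up, the work surface at z = 0. Lengths are in m, angles in degrees, forces in N, time in s.
With the tool pointing down it reaches from about 0.3 to 0.75 m from the base axis. Payload 8.5 kg.
Tool frame: the origin (TCP) lies at the very end of the fingers, on their centre line; the grasp point (between the pads) lies 19 mm behind it; z points along the fingers, y is the line along which they close (so a half turn about z gives the same grasp; the last joint's range is limited). The gripper opens to 85 mm and grips with 20 to 120 N. Pads are 22 mm wide; open, the fingers measure 114 mm over their backs; the gripper's body (76 mm by 85 mm) begins 54 mm behind the grasp point. The pads swing forward as they close: fully open they stand 13 mm farther back than shut.
Start: joints at [54.357, 21.807, 74.336, -0, 83.858, -12.336], TCP at [0.218, 0.505, 0.231] pointing down, gripper open.
Joint ranges: [-178.18, 178.18], [-50.72, 133.34], [12.68, 142.11], [-81.47, 261.47], [9.98, 163.14], [-165.26, 165.26]. Speed limits (degrees/s): [136.94, 136.94, 180, 180, 180, 180].

### API

Orientations are given as a 3x3 rotation matrix whose columns are the frame's x, y, z axes.
In Python, from rig import observe, cams, ticket gives the robot as it stands.
- The arm moves only by the tool move_arm, never from a script. Its arguments are lists of equal length, an entry for each row: "jaw": the finger opening in cm, from 0 to 8.54; "dp": the shift along the tool's x, y, z in cm, a list of three; "turn": the turn, a rotation vector about the tool's x, y, z in rad, a list of three. In form: {"jaw": [jaw, ...], "dp": [[tx, ty, tz], ...], "turn": [[wx, wy, wz], ...]}. A call has 1 to 12 rows; each row shifts and turns the commanded pose from where the row before left it, along the tool's axes as they then stand; what a row does not reach is not made up. A row lasts 1/12 s, in which the tool goes at most 41.7 mm and 7.16 degrees, less where a joint would pass 70% of its speed; a pose out of reach is approached as far as the arm can. A call is refused whole if a number of a shift passes 4.17 or a number of a turn 0.125, either way. A call with a gripper value outside its range is refused whole. The fingers move at their own pace and stop on an object; "force" is the grip in N (left out, the last holds). Time passes only in rows, so rows that do not move let the fingers close. It gives the time, the measured TCP pose, the force, the opening and the grip force at its end, in the units of the state.
- observe(): the state, without advancing time (a new reading comes with each control period).
- cams.get_image(name): name is "side" or "top" or "wrist"; returns (picture, depth): 420x560x3 uint8, red, green, blue; 420x560 float32, m along the optical axis (not along the pixel's ray), 0 where there is no reading.
- cams.calibration(name): a dict with "vertical_fov" (degrees; the focal length in pixels is half the picture's height over the tangent of half this angle, whatever the lens; pixels are square), "cx", "cy" (the principal point, pixels), "view" (4x4, takes a point from world to camera coordinates); the wrist camera has in their place "tool_from_camera" (4x4, takes a point from camera to tool coordinates, whose origin is the TCP and whose axes are the flange's). Camera axes: x right, y up, looking along -z (the intrinsics and any distortion apply to the point x, -y, -z); pixel columns grow to the right and rows downward; lengths in m; the calibration is good to about 2 mm. A picture is of the moment at which its call begins: read the wrist's pose just before it. calibration takes no time and is no camera call.
- ticket.close_job(): hands the job in; it is judged then, once.
Trained networks look in the newest picture that a camera, given by its name, has taken for a name from the list of things; names that differ only in an ending like _2 or _b are one class to them, and where a whole thing is asked for, a point or a joint stands for the part that bears it (a point fixed in the world has none). Each returns a list of dicts, best first, with "p" (0 to 1); they miss things now and then, are a little off and sometimes report something else, mostly with a low value. They report only what shows in the picture. A call takes as long as a camera call. They do not tell look-alikes from the thing itself.
- cams.spot_in(camera, query): "box" ([centre column, centre row, width, height] as shares, 0 to 1, of the picture: columns of its width, rows of its height, round what is visible of it).
- cams.outline_of(camera, query): "mask" (420x560 bool, what is visible of it) and "box" ([centre column, centre row, width, height] as shares, 0 to 1, of the picture: columns of its width, rows of its height, round what is visible of it).
- cams.mark_of(camera, query): "location" ([column, row] as shares, 0 to 1, of the picture: columns of its width, rows of its height: a listed point, or the origin of a listed thing).
The state is a dict: "time_s": time; "q": joint angles; "qvel": joint speeds; "joint_efforts": joint torques, N m; "position": TCP position; "tool_rot": TCP orientation; "ft_force": force on the tool from outside, world axes, zero at the start; "wrist_torque": the same for the moment, N m; "grip_width": finger opening in m; "gripper_force": force on a finger pad.
Only numpy, scipy, OpenCV 4.12 (cv2) and the standard library are available. Lean on these libraries where they do the work, as an engineer would, in place of code of your own. Each camera call takes 0.05 s, during which the arm holds its last target. There are 200 camera calls.

## Working session

There is one attempt and no reset: what is moved stays moved. The work goes in short steps, Python scripts to look and compute and a tool call to move; the robot and the scene stay as the last step left them, time stands still between calls to the robot, and variables do not carry over. Pictures are saved under pics/ and viewed, at most 14 in all, crops included, and the job is handed in when it is done.

Besides the shell and the picture viewer there is one more tool, called after "Emit:" as name(argument=value, ...), one argument or row to a line, values as JSON. move_arm: Moves the arm, as the interface text tells. Its arguments: {"type":"object","properties":{"jaw":{"type":"array","items":{"type":"number"}},"dp":{"type":"array","items":{"type":"array","items":{"type":"number"}}},"turn":{"type":"array","items":{"type":"array","items":{"type":"number"}}},"force":{"type":"number"}},"required":["jaw","dp","turn"]}

```bash
mkdir -p pics; ls; cat > h.py <<'E'
import numpy as np, cv2
from rig import observe, cams, ticket
def save(n,f):
    im,d=cams.get_image(n); cv2.imwrite('pics/'+f,im[:,:,::-1]); np.save('pics/'+f+'.npy',d); return im,d
def cloud(n,d):
    c=cams.calibration(n); H,W=d.shape; f=H/2/np.tan(np.radians(c['vertical_fov'])/2)
    u,v=np.meshgrid(np.arange(W)+.5,np.arange(H)+.5)
    P=np.stack([(u-c['cx'])/f*d,-(v-c['cy'])/f*d,-d,np.ones_like(d)],-1)
    if 'view' in c: M=np.linalg.inv(np.array(c['view']))
    else:
        s=observe(); T=np.eye(4);T[:3,:3]=s['tool_rot'];T[:3,3]=s['position']; M=T@np.array(c['tool_from_camera'])
    X=(P@M.T)[...,:3]; X[d==0]=np.nan; return X
E
python3 - <<'E'
from h import *
for n in ['top','side','wrist']:
    c=cams.calibration(n); print(n,{k:(np.round(v,3).tolist()) if not isinstance(v,str) else v for k,v in c.items()})
im1,d1=save('top','t0.png'); im2,d2=save('side','s0.png')
cv2.imwrite('pics/both.png',cv2.resize(np.hstack([im1,im2])[:,:,::-1],(800,300)))
for q in ['rest','door_frame','mat','arched_panel_mid','square_panel_mid','long_front_a_mid','short_front_a_mid']:
    for n,d in [('top',d1),('side',d2)]:
        for r in cams.mark_of(n,q)[:3]:
            u,v=r['location']; X=cloud(n,d)[min(419,int(v*420)),min(559,int(u*560))]; print(q,n,round(r['p'],2),int(u*560),int(v*420),X.round(3))
print(observe())
E
```

```text
pics
top {'vertical_fov': 57.261, 'cx': 286.353, 'cy': 211.639, 'view': [[-0.071, -0.997, -0.005, 0.028], [0.974, -0.071, 0.215, -0.412], [-0.215, 0.01, 0.977, -1.111], [0.0, 0.0, 0.0, 1.0]]}
side {'vertical_fov': 47.078, 'cx': 282.937, 'cy': 213.98, 'view': [[0.995, -0.102, 0.005, -0.383], [0.062, 0.653, 0.755, -0.093], [-0.08, -0.751, 0.656, -1.425], [0.0, 0.0, 0.0, 1.0]]}
wrist {'vertical_fov': 58.5, 'cx': 283.069, 'cy': 211.825, 'tool_from_camera': [[0.001, 0.958, 0.286, 0.073], [1.0, -0.001, 0.0, -0.0], [0.0, 0.286, -0.958, -0.143], [0.0, 0.0, 0.0, 1.0]]}
rest top 0.59 181 186 [0.508 0.307 0.064]
rest side 0.56 307 175 [0.49  0.228 0.055]
door_frame top 0.88 373 157 [ 0.581 -0.295 -0.002]
door_frame side 0.69 368 315 [ 0.571 -0.32   0.01 ]
mat top 0.91 278 170 [0.557 0.014 0.006]
mat side 0.65 337 232 [ 0.551 -0.004  0.006]
arched_panel_mid top 0.68 203 184 [0.495 0.231 0.111]
arched_panel_mid top 0.54 157 191 [0.482 0.362 0.115]
arched_panel_mid side 0.81 315 165 [0.514 0.224 0.096]
square_panel_mid top 0.76 157 192 [0.481 0.364 0.11 ]
square_panel_mid side 0.8 303 148 [0.491 0
[... 448 characters left out ...]
38580017e+01, -1.23381867e+01]), 'qvel': array([-0.01000207, -0.04136473,  0.02011917, -0.03675845,  0.0787375 ,
       -0.0401701 ]), 'joint_efforts': array([-1.52430235e-03, -4.48301339e+01, -2.31454432e+01, -2.36836977e-04,
        4.70212599e-04,  1.43208871e-05]), 'position': array([0.21758618, 0.5050942 , 0.23131954]), 'tool_rot': array([[-9.18425823e-01,  3.95593234e-01,  3.33512543e-06],
       [ 3.95593234e-01,  9.18425823e-01, -3.08311075e-05],
       [-1.52596428e-05, -2.69967322e-05, -1.00000000e+00]]), 'ft_force': array([-0.48989841,  0.68279296,  0.37849082]), 'wrist_torque': array([ 0.04153592, -0.00850715,  0.06250283]), 'gripper_force': 0.0, 'grip_width': 0.0853722052998459}
```

View pics/t0.png

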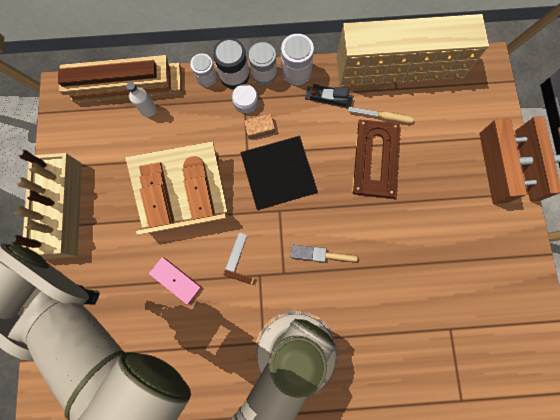

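View pics/s0.png

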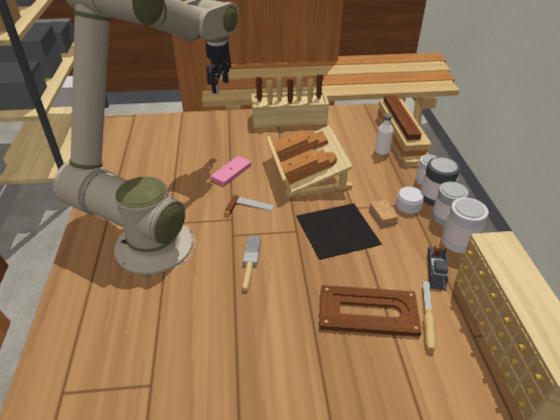

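The top view shows the rest with two piles: left pile at (155,193), right pile at (199,186). The right pile has a round end showing at (195,162). Also in view are the mat at (278,172), the frame at (377,158) with its round head at the far side, and a pink look-alike at (176,281).

Candidates for the target pile:
- **Right pile (199,186):** round end showing.
- **Left pile (155,193):** square end, so not this one.
- **Pink board (176,281):** a look-alike, to be left alone.

I choose the right pile and will check it in a crop.

```bash
python3 - <<'E'
from h import *
im=cv2.imread('pics/t0.png'); d=np.load('pics/t0.png.npy'); X=cloud('top',d)
cv2.imwrite('pics/crop.png',cv2.resize(im[130:245,110:240],None,fx=5,fy=5,interpolation=cv2.INTER_CUBIC)[:600,:800])
s=cv2.imread('pics/s0.png')
# slope plane: pale wood in rest region
hsv=cv2.cvtColor(im,cv2.COLOR_BGR2HSV)
R=np.zeros(d.shape,bool); R[150:225,130:222]=True
pale=R&(hsv[...,2]>190)
P=X[pale];P=P[~np.isnan(P).any(1)]
best=None
rng=np.random.default_rng(0)
for _ in range(500):
    a,b,c=P[rng.choice(len(P),3,False)];n=np.cross(b-a,c-a);l=np.linalg.norm(n)
    if l<1e-5: continue
    n/=l; n*=np.sign(n[2]); 
    if abs(n[2]-.94)>.05: continue
    k=np.abs((P-a)@n)<.003
    if best is None or k.sum()>best.sum(): best=k
Q=P[best]; m=Q.mean(0); n=np.linalg.svd(Q-m)[2][2]; n*=np.sign(n[2])
print('slope',len(Q),m,n,np.degrees(np.arccos(n[2])),'yaw',np.degrees(np.arctan2(-n[1],-n[0])))
for nm,q in [('mat','mat'),('fr','door_frame'),('rest','rest')]:
    r=cams.outline_of('top',q)[0]; M=r['mask']; p=X[M]; p=p[~np.isnan(p).any(1)]
    rc=cv2.minAreaRect(p[:,:2].astype(np.float32)); print(nm,r['p'],rc,np.percentile(p[:,2],[5,50,95]))
    if nm=='rest': print('px',r['box'])
# height above slope plane for board pixels
h=(X-m)@n
for nm,(c,r) in {'rtop':(200,192),'ltop':(157,200),'rround':(195,161),'lend':(150,168)}.items(): print(nm,X[r,c],h[r-1:r+2,c-1:c+2].mean())
E
```

```text
slope 1687 [0.54199155 0.33509347 0.07852639] [-0.33821183 -0.03823764  0.94029285] 19.899204945428952 yaw 6.450370705062747
mat 0.96 ((0.5515133142471313, 0.012570247054100037), (0.20336531102657318, 0.19867344200611115), 11.914819717407227) [0.00137468 0.00518155 0.00899857]Traceback (most recent call last):
  File "<stdin>", line 22, in <module>
IndexError: list index out of range
```

View pics/crop.png

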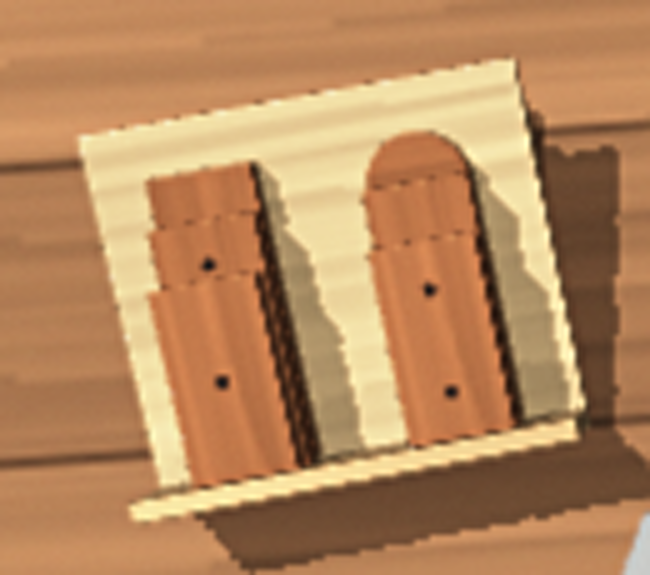

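The crop confirms the right pile. It has a round end at crop (415,150), a long front with no hole showing (so the one-hole type, a), and a two-hole short front on top. The left pile is square-ended, with b and a above. Next I'll move the wrist camera over the rest.

```bash
cat >> h.py <<'E'
from scipy.spatial.transform import Rotation as Ro
def slopeR(yaw,tilt=20.):  # board frame: x up slope, y across, z normal
    y,t=np.radians([yaw,tilt]); x=np.array([np.cos(t)*np.cos(y),np.cos(t)*np.sin(y),np.sin(t)]); yy=np.array([-np.sin(y),np.cos(y),0]); return np.stack([x,yy,np.cross(x,yy)],1)
def toolR(B,flip=True):  # tool z = -board z; tool x = -board x 
    return np.stack([-B[:,0],B[:,1],-B[:,2]],1) if flip else np.stack([B[:,0],-B[:,1],-B[:,2]],1)
def plan(p,R,N=None,cur=None):
    s=observe(); p0,R0=(np.array(s['position']),np.array(s['tool_rot'])) if cur is None else cur
    rv=Ro.from_matrix(R0.T@R).as_rotvec(); D=np.array(p)-p0
    if N is None: N=int(max(1,np.ceil(max(np.linalg.norm(D)/.034,np.linalg.norm(rv)/.11))))
    dps=[]
    for i in range(N): dps.append(np.round(Ro.from_rotvec(-rv*i/N).apply(R0.T@D/N)*100,2).tolist())
    print('N',N,'turn',np.round(rv/N,4).tolist(),'total cm',np.round(R0.T@D*100,2).tolist()); print('dp',dps if np.linalg.norm(rv)/N>.002 else dps[0])
E
python3 - <<'E'
from h import *
d=np.load('pics/t0.png.npy'); X=cloud('top',d)
B=slopeR(8.); n=B[:,2]; m=np.array([.542,.335,.0785])
c=np.array([.495,.295,0]); c[2]=m[2]-((c-m)[:2]@n[:2])/n[2]; print('surface c',c)
plan(c+n*.15,toolR(B))
im=cv2.imread('pics/t0.png')
for c,r in [(363,123),(397,123),(394,195),(356,191),(376,122),(376,194),(377,139),(374,180)]: print((c,r),X[r,c].round(3))
for c,r in [(245,150),(301,139),(316,190),(261,206)]: print('mat',X[r,c].round(3))
E
```

```text
surface c [0.495      0.295      0.05953368]
N 10 turn [-0.0095, -0.034, -0.0541] total cm [-29.41, -10.99, 3.08]
dp [[-2.94, -1.1, 0.31], [-2.86, -1.26, 0.4], [-2.78, -1.42, 0.48], [-2.68, -1.57, 0.56], [-2.57, -1.72, 0.63], [-2.45, -1.86, 0.7], [-2.32, -1.99, 0.76], [-2.18, -2.12, 0.82], [-2.04, -2.25, 0.87], [-1.88, -2.36, 0.92]]
(363, 123) [ 0.692 -0.272  0.017]
(397, 123) [ 0.682 -0.38   0.02 ]
(394, 195) [ 0.446 -0.34   0.016]
(356, 191) [ 0.467 -0.224  0.017]
(376, 122) [ 0.692 -0.314  0.018]
(376, 194) [ 0.452 -0.284  0.018]
(377, 139) [ 0.641 -0.315 -0.001]
(374, 180) [ 0.499 -0.285  0.014]
mat [ 0.635  0.116 -0.002]
mat [nan nan nan]
mat [ 0.483 -0.101  0.003]
mat [0.443 0.074 0.007]
```

Emit:
move_arm(
  jaw=[8.5,8.5,8.5,8.5,8.5,8.5,8.5,8.5,8.5,8.5,8.5,8.5],
  dp=[
    [-2.94,-1.1,0.31],
    [-2.86,-1.26,0.4],
    [-2.78,-1.42,0.48],
    [-2.68,-1.57,0.56],
    [-2.57,-1.72,0.63],
    [-2.45,-1.86,0.7],
    [-2.32,-1.99,0.76],
    [-2.18,-2.12,0.82],
    [-2.04,-2.25,0.87],
    [-1.88,-2.36,0.92],
    [0,0,0],
    [0,0,0],
  ],
  turn=[
    [-0.0095,-0.034,-0.0541],
    [-0.0095,-0.034,-0.0541],
    [-0.0095,-0.034,-0.0541],
    [-0.0095,-0.034,-0.0541],
    [-0.0095,-0.034,-0.0541],
    [-0.0095,-0.034,-0.0541],
    [-0.0095,-0.034,-0.0541],
    [-0.0095,-0.034,-0.0541],
    [-0.0095,-0.034,-0.0541],
    [-0.0095,-0.034,-0.0541],
    [0,0,0],
    [0,0,0],
  ],
  force=40,
)

```text
time_s: 1.9
position: [0.4446, 0.2867, 0.2002]
tool_rot: [[-0.931, -0.136, 0.338], [-0.128, 0.991, 0.046], [-0.341, -0.0, -0.94]]
ft_force: [0.5, 1.1, -0.7]
grip_width: 0.0854
gripper_force: 0.0
```

```bash
python3 - <<'E'
from h import *
s=observe(); print(s['position'],s['tool_rot'].round(3).tolist())
im,d=save('wrist','w1.png'); X=cloud('wrist',d); np.save('pics/w1X.npy',X)
# slope plane fit
g=cv2.cvtColor(im,cv2.COLOR_RGB2HSV); pale=(g[...,2]>190)&(X[...,2]<.16)&(X[...,2]>.03)
P=X[pale]; rng=np.random.default_rng(0); best=None
for _ in range(500):
    a,b,c=P[rng.choice(len(P),3,False)];n=np.cross(b-a,c-a);l=np.linalg.norm(n)
    if l<1e-5: continue
    n/=l;n*=np.sign(n[2])
    if abs(n[2]-.94)>.04: continue
    k=np.abs((P-a)@n)<.002
    if best is None or k.sum()>best.sum(): best=k
Q=P[best];m=Q.mean(0);n=np.linalg.svd(Q-m)[2][2];n*=np.sign(n[2])
print(len(Q),m,n,np.degrees(np.arccos(n[2])),np.degrees(np.arctan2(-n[1],-n[0])))
B=slopeR(np.degrees(np.arctan2(-n[1],-n[0])))
Y=(X-m)@np.stack([B[:,0],B[:,1],n],1); h=Y[...,2]
for lo,hi in [(.048,.060),(.031,.041),(.013,.023)]:
    k=((h>lo)&(h<hi)).astype(np.uint8); k=cv2.morphologyEx(k,cv2.MORPH_OPEN,np.ones((5,5)))
    N,L,S,C=cv2.connectedComponentsWithStats(k)
    for i in range(1,N):
        if S[i,4]<600: continue
        p=Y[L==i]; print((lo,hi),S[i].tolist(),np.median(p[:,2]).round(4),[np.round(v,4) for v in cv2.minAreaRect(p[:,:2].astype(np.float32))])
E
```

```text
[0.4446402  0.2866627  0.20022939] [[-0.931, -0.136, 0.338], [-0.128, 0.991, 0.046], [-0.341, -0.0, -0.94]]
13026 [0.51962787 0.30583002 0.06931916] [-0.34157161 -0.04115853  0.93895411] 20.123352606237322 6.870872756424988
(0.048, 0.06) [173, 81, 102, 178, 16865] 0.054 [array([-0.0523, -0.0459]), array([0.1161, 0.0622]), np.float64(0.247)]
(0.048, 0.06) [365, 81, 116, 180, 16915] 0.054 [array([-0.0536,  0.0805]), array([0.1174, 0.0627]), np.float64(0.3178)]
(0.031, 0.041) [354, 86, 85, 206, 3111] 0.0359 [array([-0.0354,  0.0781]), array([0.1496, 0.0621]), np.float64(0.3842)]
(0.031, 0.041) [190, 258, 83, 33, 2574] 0.036 [array([ 0.026 , -0.0461]), array([0.0271, 0.0616]), np.float64(0.2553)]
(0.013, 0.023) [348, 287, 46, 27, 998] 0.018 [array([0.058 , 0.0664]), array([0.0385, 0.0238]), np.float64(84.8915)]
(0.013, 0.023) [204, 290, 65, 22, 1087] 0.018 [array([ 0.0585, -0.0449]), array([0.0207, 0.0524]), np.float64(0.1075)]
```

View pics/w1.png

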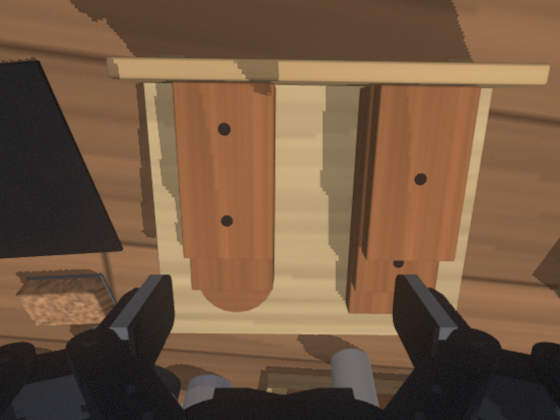

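The wrist view is clear. The target pile is on the left: short front with holes at (224,129) and (227,221), round end at (236,297). The fence is at the top, row ~72, and the other pile is on the right. Heights above the slope are 54, 36 and 18 mm, and the widths are 62 mm, all consistent with the description.

```bash
cat >> h.py <<'E'
M0=np.array([0.51962787,0.30583002,0.06931916]); _B=slopeR(6.87,20.12); BY=slopeR(7.13,20.12)
def S(x,y,z): return M0+_B@np.array([x,y,z])   # slope coords: fence at x=-.1105, target bay y=-.0459
TR=toolR(BY)
E
python3 - <<'E'
from h import *
a=S(-.0523,-.0459,.12); b=S(-.0523,-.0459,.036)
print(a,b); plan(a,TR,4); plan(b,TR,4,cur=(a,TR))
E
```

```text
[0.43538041 0.24944777 0.16400552] [0.46406789 0.2529041  0.08513169]
N 4 turn [0.0012, -0.0007, 0.0032] total cm [2.56, -3.65, 2.95]
dp [[0.64, -0.91, 0.74], [0.64, -0.91, 0.74], [0.63, -0.92, 0.74], [0.63, -0.92, 0.74]]
N 4 turn [0.0, 0.0, 0.0] total cm [0.0, -0.01, 8.4]
dp [0.0, -0.0, 2.1]
```

Emit:
move_arm(
  jaw=[8.5,8.5,8.5,8.5,8.5,8.5,8.5,8.5,8.5,8.5],
  dp=[
    [0.64,-0.91,0.74],
    [0.64,-0.91,0.74],
    [0.64,-0.91,0.74],
    [0.64,-0.92,0.73],
    [0,0,2.1],
    [0,0,2.1],
    [0,0,2.1],
    [0,0,2.1],
    [0,0,0],
    [0,0,0],
  ],
  turn=[
    [0.001,-0.001,0.003],
    [0.001,-0.001,0.003],
    [0.001,-0.001,0.003],
    [0.001,0,0.003],
    [0,0,0],
    [0,0,0],
    [0,0,0],
    [0,0,0],
    [0,0,0],
    [0,0,0],
  ],
)

```text
time_s: 2.78
position: [0.4633, 0.2542, 0.0848]
tool_rot: [[-0.932, -0.128, 0.34], [-0.12, 0.992, 0.044], [-0.343, -0.0, -0.939]]
ft_force: [1.1, 0.4, 0.0]
grip_width: 0.0848
gripper_force: 0.0
```

```bash
python3 - <<'E'
from h import *
s=observe(); plan(S(-.0523,-.0459,.036),TR,1); im,d=save('wrist','w2.png')
E
```

```text
N 1 turn [0.0012, -0.0013, 0.0034] total cm [-0.06, -0.13, -0.01]
dp [[-0.06, -0.13, -0.01]]
```

View pics/w2.png

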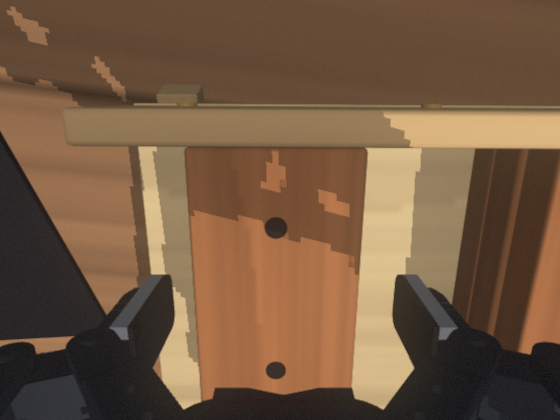

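The board is centred between the open fingers: pads at (150,300) and (415,300), board edges ~190 to 365. Now I'll close.

Emit:
move_arm(
  jaw=[8.5,5.5,5.5,5.5,5.5,5.5,5.5,5.5],
  dp=[
    [-0.06,-0.13,0],
    [0,0,0],
    [0,0,0],
    [0,0,0],
    [0,0,0],
    [0,0,0],
    [0,0,0],
    [0,0,0],
  ],
  turn=[
    [0,0,0.003],
    [0,0,0],
    [0,0,0],
    [0,0,0],
    [0,0,0],
    [0,0,0],
    [0,0,0],
    [0,0,0],
  ],
  force=40,
)

```text
time_s: 3.5
position: [0.4647, 0.2524, 0.0864]
tool_rot: [[-0.931, -0.124, 0.343], [-0.116, 0.992, 0.044], [-0.346, 0.001, -0.938]]
ft_force: [-4.3, -0.7, 8.2]
grip_width: 0.0607
gripper_force: 42.1
```

```bash
python3 - <<'E'
from h import *
s=observe()
# mat geometry from top depth at start
im=cv2.imread('pics/t0.png'); X=cloud('top',np.load('pics/t0.png.npy'))
k=(im.max(2)<40); k[:135]=0;k[212:]=0;k[:,:238]=0;k[:,320:]=0
k=cv2.morphologyEx(k.astype(np.uint8),cv2.MORPH_OPEN,np.ones((3,3)))
c=max(cv2.findContours(k,0,2)[0],key=cv2.contourArea); q=cv2.minAreaRect(c); print(q)
bx=cv2.boxPoints(q)
cal=cams.calibration('top'); f=210/np.tan(np.radians(cal['vertical_fov'])/2); M=np.linalg.inv(cal['view'])
W=[]
for u,v in bx:
    r=M[:3,:3]@np.array([(u+.5-cal['cx'])/f,-(v+.5-cal['cy'])/f,-1]); o=M[:3,3]; W.append(o+r*(.005-o[2])/r[2])
W=np.array(W); print(W.round(3),W.mean(0)); 
for i in range(4): e=W[(i+1)%4]-W[i]; print(np.linalg.norm(e),np.degrees(np.arctan2(e[1],e[0])))
E
```

```text
((278.74530029296875, 172.35850524902344), (59.06503677368164, 61.949607849121094), 74.05460357666016)
[[ 0.625  0.129  0.005]
 [ 0.669 -0.067  0.005]
 [ 0.475 -0.103  0.005]
 [ 0.434  0.087  0.005]] [0.55063472 0.01163845 0.005     ]
0.20089247210301603 -77.24853433176177
0.19746506366014435 -169.59946035927538
0.19423165933909417 102.2322869138349
0.19554411840330307 12.3321081022739
```

Emit:
move_arm(
  jaw=[5.5,5.5,5.5,5.5,5.5],
  dp=[
    [0,0,-0.5],
    [0,0,-1.5],
    [0,0,-2.5],
    [0,0,-2.5],
    [0,0,-2],
  ],
  turn=[
    [0,0,0],
    [0,0,0],
    [0,0,0],
    [0,0,0],
    [0,0,0],
  ],
)

```text
time_s: 3.92
position: [0.4332, 0.2482, 0.1716]
tool_rot: [[-0.931, -0.124, 0.342], [-0.116, 0.992, 0.044], [-0.345, 0.001, -0.939]]
ft_force: [-0.6, 0.7, -1.7]
grip_width: 0.0607
gripper_force: 45.8
```

```bash
cat >> h.py <<'E'
MAT=np.array([.5506,.0116,.005]); MB=slopeR(12.,0); MR=toolR(MB)
def hs(p): return _B.T@(np.array(p)-M0)
E
python3 - <<'E'
from h import *
s=observe(); print(s['position'],s['grip_width'],s['gripper_force'],s['ft_force'])
print('grasp tcp in slope',hs([.4647,.2524,.0864]))
t=MAT+MB@np.array([0,-.05,.09]); plan(t,MR,11); 
plan(MAT+MB@np.array([0,-.05,.002]),MR,4,cur=(t,MR))
save('side','s1.png')
E
```

```text
[0.43323483 0.24818202 0.1716198 ] 0.06067199270722904 45.77033758163452 [-0.59984178  0.74554888 -1.6941225 ]
grasp tcp in slope [-0.05133107 -0.04647609  0.03699578]
N 11 turn [-0.0012, 0.032, -0.0077] total cm [-5.95, -29.92, 10.31]
dp [[-0.54, -2.72, 0.94], [-0.55, -2.73, 0.92], [-0.56, -2.73, 0.9], [-0.56, -2.74, 0.87], [-0.57, -2.74, 0.85], [-0.58, -2.75, 0.83], [-0.58, -2.75, 0.81], [-0.59, -2.76, 0.79], [-0.59, -2.76, 0.76], [-0.59, -2.77, 0.74], [-0.6, -2.77, 0.72]]
N 4 turn [0.0, 0.0, 0.0] total cm [0.0, 0.0, 8.8]
dp [0.0, 0.0, 2.2]
```

View pics/s1.png

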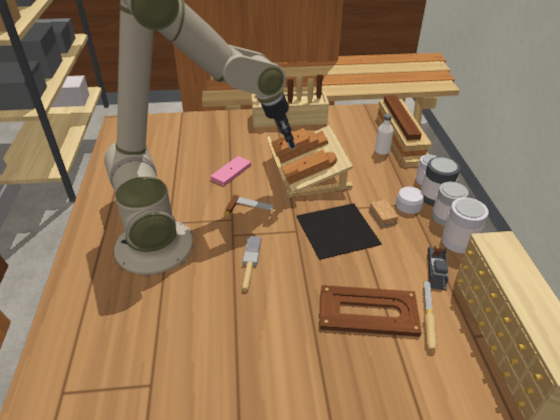

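```bash
python3 - <<'E'
from h import *
d=np.load('pics/s1.png.npy'); X=cloud('side',d); Y=(X-M0)@_B
k=(abs(Y[...,1]+.046)<.027)&(Y[...,0]>-.1)&(Y[...,0]<.09)
for x in np.arange(-.1,.09,.02):
    kk=k&(abs(Y[...,0]-x)<.01); print(round(x,2),kk.sum(),np.percentile(Y[kk][:,2],[10,50,90]).round(3) if kk.sum() else '')
im=cv2.imread('pics/s1.png'); cv2.imwrite('pics/s1c.png',cv2.resize(im[80:200,240:370],None,fx=5,fy=5))
E
```

```text
Traceback (most recent call last):
NameError: name '_B' is not defined. Did you mean: 'MB'?
```

```bash
sed -i 's/\b_B\b/SB/g' h.py; python3 - <<'E'
from h import *
d=np.load('pics/s1.png.npy'); X=cloud('side',d); Y=(X-M0)@SB
k=(abs(Y[...,1]+.046)<.027)&(Y[...,0]>-.1)&(Y[...,0]<.09)
for x in np.arange(-.1,.09,.02):
    kk=k&(abs(Y[...,0]-x)<.01); print(round(x,2),kk.sum(),np.percentile(Y[kk][:,2],[5,25,50,75,95]).round(3) if kk.sum() else '')
im=cv2.imread('pics/s1.png'); cv2.imwrite('pics/s1c.png',cv2.resize(im[80:200,240:370],None,fx=5,fy=5))
E
```

```text
-0.1 68 [0.033 0.036 0.142 0.145 0.495]
-0.08 218 [0.033 0.038 0.145 0.298 0.333]
-0.06 114 [0.032 0.035 0.037 0.178 0.258]
-0.04 135 [0.002 0.034 0.139 0.228 0.426]
-0.02 218 [-0.064  0.036  0.144  0.287  0.415]
0.0 139 [-0.076  0.032  0.036  0.143  0.146]
0.02 95 [-0.083 -0.077  0.033  0.035  0.038]
0.04 96 [-0.091 -0.087  0.015  0.032  0.037]
0.06 83 [-0.093 -0.002  0.015  0.017  0.02 ]
0.08 73 [-0.107 -0.098 -0.002 -0.     0.003]
```

View pics/s1c.png

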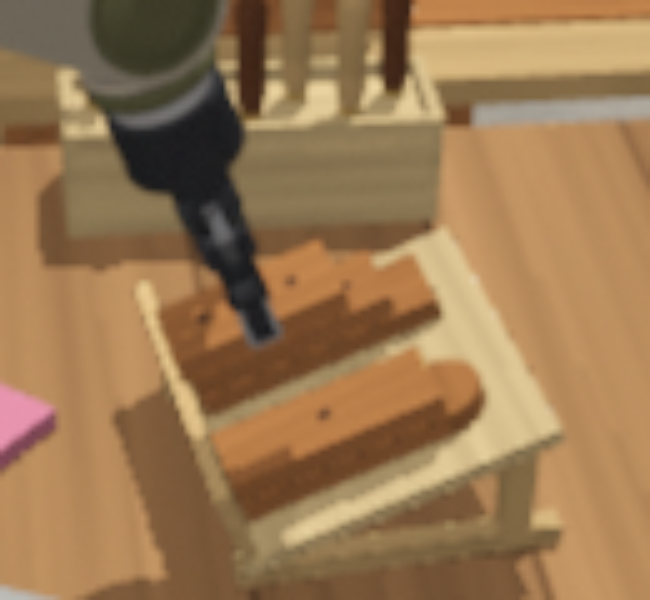

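The long front (hole at crop (323,413)) stayed on the pile, and the short front is held 91 mm up. Moving it to the mat.

Emit:
move_arm(
  jaw=[5.5,5.5,5.5,5.5,5.5,5.5,5.5,5.5,5.5,5.5,5.5,5.5],
  dp=[
    [-0.54,-2.72,0.94],
    [-0.55,-2.73,0.92],
    [-0.56,-2.73,0.9],
    [-0.56,-2.74,0.87],
    [-0.57,-2.74,0.85],
    [-0.58,-2.75,0.83],
    [-0.58,-2.75,0.81],
    [-0.59,-2.76,0.79],
    [-0.59,-2.76,0.76],
    [-0.59,-2.77,0.74],
    [-0.6,-2.77,0.72],
    [0,0,0],
  ],
  turn=[
    [-0.0012,0.032,-0.0077],
    [-0.0012,0.032,-0.0077],
    [-0.0012,0.032,-0.0077],
    [-0.0012,0.032,-0.0077],
    [-0.0012,0.032,-0.0077],
    [-0.0012,0.032,-0.0077],
    [-0.0012,0.032,-0.0077],
    [-0.0012,0.032,-0.0077],
    [-0.0012,0.032,-0.0077],
    [-0.0012,0.032,-0.0077],
    [-0.0012,0.032,-0.0077],
    [0,0,0],
  ],
)

```text
time_s: 4.97
position: [0.5636, -0.0415, 0.0916]
tool_rot: [[-0.979, -0.205, -0.002], [-0.205, 0.979, -0.002], [0.002, -0.002, -1.0]]
ft_force: [-0.5, -0.5, -1.3]
grip_width: 0.0606
gripper_force: 45.8
```

```bash
python3 - <<'E'
from h import *
plan(MAT+MB@np.array([0,-.05,.002]),MR,5); print(observe()['position'])
E
```

```text
N 5 turn [-0.0003, -0.0004, -0.0006] total cm [0.15, 0.47, 8.46]
dp [0.03, 0.09, 1.69]
[ 0.56355503 -0.04146342  0.09158045]
```

Emit:
move_arm(
  jaw=[5.5,5.5,5.5,5.5,5.5,5.5,5.5,5.5],
  dp=[
    [0.15,0.47,2.2],
    [0,0,2.2],
    [0,0,2],
    [0,0,1],
    [0,0,0.4],
    [0,0,0.3],
    [0,0,0.2],
    [0,0,0],
  ],
  turn=[
    [0,0,0],
    [0,0,0],
    [0,0,0],
    [0,0,0],
    [0,0,0],
    [0,0,0],
    [0,0,0],
    [0,0,0],
  ],
)

```text
time_s: 5.63
position: [0.5595, -0.0331, 0.0107]
tool_rot: [[-0.978, -0.208, 0.001], [-0.208, 0.978, -0.001], [-0.0, -0.001, -1.0]]
ft_force: [-1.1, 0.1, -0.0]
grip_width: 0.0608
gripper_force: 45.7
```

Emit:
move_arm(
  jaw=[5.5,5.5,5.5],
  dp=[
    [0,0,0.15],
    [0,0,0.15],
    [0,0,0],
  ],
  turn=[
    [0,0,0],
    [0,0,0],
    [0,0,0],
  ],
)

```text
time_s: 5.88
position: [0.5595, -0.0331, 0.0076]
tool_rot: [[-0.978, -0.208, 0.001], [-0.208, 0.978, -0.001], [-0.001, -0.001, -1.0]]
ft_force: [1.1, 0.2, 1.2]
grip_width: 0.0607
gripper_force: 45.9
```

Emit:
move_arm(
  jaw=[5.5,5.5,6.5,7.3,8,8.5,8.5,8.5],
  dp=[
    [0,0,0.1],
    [0,0,0],
    [0,0,0],
    [0,0,0],
    [0,0,0],
    [0,0,0],
    [0,0,0],
    [0,0,0],
  ],
  turn=[
    [0,0,0],
    [0,0,0],
    [0,0,0],
    [0,0,0],
    [0,0,0],
    [0,0,0],
    [0,0,0],
    [0,0,0],
  ],
)

```text
time_s: 6.55
position: [0.5592, -0.033, 0.006]
tool_rot: [[-0.978, -0.208, -0.001], [-0.208, 0.978, -0.001], [0.001, -0.001, -1.0]]
ft_force: [0.7, -0.0, 0.3]
grip_width: 0.085
gripper_force: 0.0
```

```bash
python3 - <<'E'
from h import *
s=observe(); p=s['position']
a=np.array(p)+[0,0,.14]
b=S(-.0355,-.0459,.15)
plan(a,MR,4); plan(b,TR,11,cur=(a,MR)); 
E
```

```text
N 4 turn [-0.0001, -0.0002, 0.0] total cm [0.01, -0.01, -14.0]
dp [0.0, -0.0, -3.5]
N 11 turn [0.0014, -0.0319, 0.0076] total cm [5.69, 30.16, -5.19]
dp [[0.52, 2.74, -0.47], [0.52, 2.74, -0.49], [0.53, 2.73, -0.51], [0.53, 2.73, -0.53], [0.54, 2.72, -0.55], [0.54, 2.72, -0.58], [0.54, 2.71, -0.6], [0.54, 2.71, -0.62], [0.54, 2.7, -0.64], [0.54, 2.7, -0.66], [0.54, 2.69, -0.68]]
```

Emit:
move_arm(
  jaw=[8.5,8.5,8.5,8.5,8.5],
  dp=[
    [0,0,-2],
    [0,0,-3.5],
    [0,0,-3.5],
    [0,0,-3],
    [0,0,-2],
  ],
  turn=[
    [0,0,0],
    [0,0,0],
    [0,0,0],
    [0,0,0],
    [0,0,0],
  ],
)

```text
time_s: 6.97
position: [0.5599, -0.033, 0.1493]
tool_rot: [[-0.978, -0.208, 0.003], [-0.208, 0.978, -0.002], [-0.003, -0.002, -1.0]]
ft_force: [0.1, -0.5, 0.0]
grip_width: 0.0846
gripper_force: 0.0
```

Emit:
move_arm(
  jaw=[8.5,8.5,8.5,8.5,8.5,8.5,8.5,8.5,8.5,8.5,8.5,8.5],
  dp=[
    [0.52,2.74,-0.47],
    [0.52,2.74,-0.49],
    [0.53,2.73,-0.51],
    [0.53,2.73,-0.53],
    [0.54,2.72,-0.55],
    [0.54,2.72,-0.58],
    [0.54,2.71,-0.6],
    [0.54,2.71,-0.62],
    [0.54,2.7,-0.64],
    [0.54,2.7,-0.66],
    [0.54,2.69,-0.68],
    [0,0,0],
  ],
  turn=[
    [0.0014,-0.0319,0.0076],
    [0.0014,-0.0319,0.0076],
    [0.0014,-0.0319,0.0076],
    [0.0014,-0.0319,0.0076],
    [0.0014,-0.0319,0.0076],
    [0.0014,-0.0319,0.0076],
    [0.0014,-0.0319,0.0076],
    [0.0014,-0.0319,0.0076],
    [0.0014,-0.0319,0.0076],
    [0.0014,-0.0319,0.0076],
    [0.0014,-0.0319,0.0076],
    [0,0,0],
  ],
)

```text
time_s: 7.97
position: [0.4384, 0.2534, 0.1985]
tool_rot: [[-0.931, -0.128, 0.343], [-0.121, 0.992, 0.044], [-0.345, -0.0, -0.938]]
ft_force: [0.5, -1.0, 0.3]
grip_width: 0.0846
gripper_force: 0.0
```

```bash
cat >> h.py <<'E'
def boards(f,bands,F,o,amin=600,box=None):
    im,d=save('wrist',f); X=cloud('wrist',d); Y=(X-o)@F; h=Y[...,2]; out=[]
    for lo,hi in bands:
        k=((h>lo)&(h<hi)).astype(np.uint8)
        if box: k&=((Y[...,0]>box[0])&(Y[...,0]<box[1])&(Y[...,1]>box[2])&(Y[...,1]<box[3])).astype(np.uint8)
        k=cv2.morphologyEx(k,cv2.MORPH_OPEN,np.ones((5,5))); N,L,St,C=cv2.connectedComponentsWithStats(k)
        for i in range(1,N):
            if St[i,4]<amin: continue
            p=Y[L==i]; r=cv2.minAreaRect(p[:,:2].astype(np.float32)); print((lo,hi),'px',C[i].round(),'h',np.median(p[:,2]).round(4),np.round(r[0],4),np.round(r[1],4),round(r[2],2))
    return im,d
E
python3 - <<'E'
from h import *
boards('w3.png',[(.048,.06),(.031,.041),(.013,.023)],SB,M0,box=(-.2,.12,-.1,.15))
plan(S(-.0355,-.0459,.15),TR,1)
E
```

```text
(0.048, 0.06) px [466. 184.] h 0.0529 [-0.0517  0.0779] [0.116  0.0633] 0.2
(0.031, 0.041) px [275. 197.] h 0.0351 [-0.0344 -0.0488] [0.1504 0.0621] 0.19
(0.031, 0.041) px [408. 207.] h 0.0349 [-0.0335  0.047 ] [0.1008 0.0079] 2.22
(0.031, 0.041) px [452. 284.] h 0.0348 [0.0265 0.0833] [0.048  0.0251] 88.25
(0.013, 0.023) px [275. 309.] h 0.0169 [ 0.0594 -0.0492] [0.0503 0.0203] 86.8
N 1 turn [0.0005, 0.0001, 0.0045] total cm [-0.1, -0.21, 0.06]
dp [[-0.1, -0.21, 0.06]]
```

```bash
python3 - <<'E'
from h import *
plan(S(-.0355,-.0462,.019),TR,1)
E
```

```text
N 1 turn [0.0005, 0.0001, 0.0045] total cm [-0.1, -0.26, 13.16]
dp [[-0.1, -0.26, 13.16]]
```

Emit:
move_arm(
  jaw=[8.5,8.5,8.5,8.5,8.5,8.5,8.5],
  dp=[
    [-0.1,-0.25,2.5],
    [0,0,3],
    [0,0,3],
    [0,0,2.5],
    [0,0,1.5],
    [0,0,0.65],
    [0,0,0],
  ],
  turn=[
    [0,0,0.0045],
    [0,0,0],
    [0,0,0],
    [0,0,0],
    [0,0,0],
    [0,0,0],
    [0,0,0],
  ],
)

```text
time_s: 8.6
position: [0.4871, 0.2524, 0.0733]
tool_rot: [[-0.933, -0.119, 0.339], [-0.112, 0.993, 0.04], [-0.341, -0.0, -0.94]]
ft_force: [-0.1, -0.1, -0.4]
grip_width: 0.0852
gripper_force: 0.0
```

Emit:
move_arm(
  jaw=[5.5,5.5,5.5,5.5,5.5,5.5,5.5],
  dp=[
    [0,0,0],
    [0,0,0],
    [0,0,0],
    [0,0,0],
    [0,0,0],
    [0,0,0],
    [0,0,0],
  ],
  turn=[
    [0,0,0],
    [0,0,0],
    [0,0,0],
    [0,0,0],
    [0,0,0],
    [0,0,0],
    [0,0,0],
  ],
)

```text
time_s: 9.18
position: [0.4871, 0.2533, 0.0761]
tool_rot: [[-0.932, -0.121, 0.343], [-0.113, 0.993, 0.042], [-0.346, 0.0, -0.938]]
ft_force: [-2.2, -3.6, 7.8]
grip_width: 0.0609
gripper_force: 44.4
```

Emit:
move_arm(
  jaw=[5.5,5.5,5.5,5.5,5.5,5.5,5.5],
  dp=[
    [0,0,-0.5],
    [0,0,-1.5],
    [0,0,-2.5],
    [0,0,-2.5],
    [0,0,-2.5],
    [0,0,-1.5],
    [0,0,0],
  ],
  turn=[
    [0,0,0],
    [0,0,0],
    [0,0,0],
    [0,0,0],
    [0,0,0],
    [0,0,0],
    [0,0,0],
  ],
)

```text
time_s: 9.77
position: [0.4494, 0.2492, 0.1815]
tool_rot: [[-0.93, -0.121, 0.346], [-0.113, 0.993, 0.044], [-0.349, 0.002, -0.937]]
ft_force: [0.0, 0.6, -0.4]
grip_width: 0.0608
gripper_force: 45.8
```

```bash
python3 - <<'E'
from h import *
d=save('side','s2.png')[1]; X=cloud('side',d); Y=(X-M0)@SB
s=observe(); print('tcp',hs(s['position']))
k=(abs(Y[...,1]+.046)<.027)
for x in np.arange(-.1,.09,.02):
    kk=k&(abs(Y[...,0]-x)<.01)&(Y[...,2]>-.005)&(Y[...,2]<.17); print(round(x,2),kk.sum(),np.percentile(Y[kk][:,2],[5,25,50,75,95]).round(3) if kk.sum() else '')
t=MAT+MB@np.array([0,.05,.09]); plan(t,MR,8)
# short on mat now
Z=(X-MAT)@MB; k=(Z[...,2]>.012)&(Z[...,2]<.024)&(abs(Z[...,0])<.12)&(abs(Z[...,1])<.12); print('short on mat',k.sum(),cv2.minAreaRect(Z[k][:,:2].astype(np.float32)))
E
```

```text
tcp [-0.03397314 -0.04800024  0.12982747]
-0.1 124 [0.013 0.017 0.033 0.145 0.148]
-0.08 121 [0.013 0.017 0.142 0.146 0.148]
-0.06 120 [0.014 0.016 0.083 0.146 0.148]
-0.04 79 [0.013 0.016 0.018 0.021 0.148]
-0.02 84 [0.014 0.016 0.018 0.053 0.148]
0.0 120 [0.015 0.017 0.139 0.147 0.15 ]
0.02 123 [0.014 0.017 0.021 0.148 0.15 ]
0.04 92 [0.014 0.016 0.019 0.147 0.15 ]
0.06 70 [-0.002  0.012  0.015  0.017  0.02 ]
0.08 50 [-0.004 -0.002 -0.001 -0.     0.002]
N 8 turn [-0.0018, 0.0442, -0.0109] total cm [-3.4, -19.82, 10.25]
dp [[-0.42, -2.48, 1.28], [-0.45, -2.48, 1.26], [-0.48, -2.49, 1.23], [-0.51, -2.5, 1.21], [-0.53, -2.51, 1.18], [-0.56, -2.52, 1.15], [-0.58, -2.52, 1.12], [-0.6, -2.53, 1.09]]
short on mat 615 ((-0.0012477971613407135, -0.04730386659502983), (0.12062158435583115, 0.07063169777393341), 0.32440194487571716)
```

Emit:
move_arm(
  jaw=[5.5,5.5,5.5,5.5,5.5,5.5,5.5,5.5,5.5,5.5],
  dp=[
    [-0.42,-2.4,1.28],
    [-0.45,-2.4,1.26],
    [-0.48,-2.4,1.23],
    [-0.51,-2.4,1.21],
    [-0.53,-2.5,1.18],
    [-0.56,-2.5,1.15],
    [-0.58,-2.5,1.12],
    [-0.6,-2.5,1.09],
    [0,0,0],
    [0,0,0],
  ],
  turn=[
    [-0.0018,0.0442,-0.0109],
    [-0.0018,0.0442,-0.0109],
    [-0.0018,0.0442,-0.0109],
    [-0.0018,0.0442,-0.0109],
    [-0.0018,0.0442,-0.0109],
    [-0.0018,0.0442,-0.0109],
    [-0.0018,0.0442,-0.0109],
    [-0.0018,0.0442,-0.0109],
    [0,0,0],
    [0,0,0],
  ],
)

```text
time_s: 10.65
position: [0.5392, 0.0634, 0.0912]
tool_rot: [[-0.979, -0.205, -0.006], [-0.205, 0.979, -0.001], [0.006, 0.0, -1.0]]
ft_force: [0.1, 0.5, -1.7]
grip_width: 0.061
gripper_force: 45.7
```

```bash
python3 - <<'E'
from h import *
plan(MAT+MB@np.array([0,.055,.002]),MR,1); print(observe()['position'])
E
```

```text
N 1 turn [0.0004, -0.006, -0.0031] total cm [-0.09, 0.19, 8.42]
dp [[-0.09, 0.19, 8.42]]
[0.53918089 0.06340471 0.0911851 ]
```

Emit:
move_arm(
  jaw=[5.5,5.5,5.5,5.5,5.5,5.5,5.5,5.5],
  dp=[
    [-0.1,0.2,2.2],
    [0,0,2.2],
    [0,0,2],
    [0,0,1],
    [0,0,0.4],
    [0,0,0.3],
    [0,0,0.2],
    [0,0,0],
  ],
  turn=[
    [0,-0.006,-0.003],
    [0,0,0],
    [0,0,0],
    [0,0,0],
    [0,0,0],
    [0,0,0],
    [0,0,0],
    [0,0,0],
  ],
)

```text
time_s: 11.32
position: [0.5401, 0.0666, 0.0108]
tool_rot: [[-0.978, -0.21, 0.004], [-0.21, 0.978, -0.0], [-0.004, -0.001, -1.0]]
ft_force: [0.3, 0.5, -0.8]
grip_width: 0.0607
gripper_force: 45.7
```

Emit:
move_arm(
  jaw=[5.5,5.5,5.5],
  dp=[
    [0,0,0.1],
    [0,0,0.1],
    [0,0,0],
  ],
  turn=[
    [0,0,0],
    [0,0,0],
    [0,0,0],
  ],
)

```text
time_s: 11.57
position: [0.5401, 0.0664, 0.0086]
tool_rot: [[-0.978, -0.21, 0.004], [-0.21, 0.978, -0.0], [-0.004, -0.001, -1.0]]
ft_force: [0.2, 1.1, 1.0]
grip_width: 0.0608
gripper_force: 45.9
```

Emit:
move_arm(
  jaw=[5.5,5.5,5.5,5.5],
  dp=[
    [0,0,0.1],
    [0,0,0.1],
    [0,0,0.1],
    [0,0,0],
  ],
  turn=[
    [0,0,0],
    [0,0,0],
    [0,0,0],
    [0,0,0],
  ],
)

```text
time_s: 11.9
position: [0.5403, 0.0665, 0.008]
tool_rot: [[-0.978, -0.21, 0.005], [-0.21, 0.978, -0.0], [-0.005, -0.001, -1.0]]
ft_force: [-8.0, -1.3, 27.2]
grip_width: 0.0605
gripper_force: 48.8
```

```bash
python3 - <<'E'
from h import *
im,d=save('wrist','w4.png'); X=cloud('wrist',d); s=observe(); T=(X-np.array(s['position']))@np.array(s['tool_rot'])
k=(im.max(2)<110)&(abs(abs(T[...,1])-.037)<.012)&(abs(T[...,0])<.016)&(T[...,2]>-.04)
for sg in (1,-1):
    p=T[k&(np.sign(T[...,1])==sg)]; print(sg,len(p)); 
    for z in np.arange(-.04,.012,.004):
        q=p[(p[:,2]>=z)&(p[:,2]<z+.004)]; print(round(z,3),len(q),q.min(0).round(3) if len(q) else '',q.max(0).round(3) if len(q) else '')
d0=np.load('pics/w2.png.npy'); print('open-state tip col sample',d0[300,150],d[300,150])
E
```

```text
1 2305
-0.04 274 [-0.011  0.03  -0.04 ] [ 0.012  0.044 -0.036]
-0.036 292 [-0.01   0.031 -0.036] [ 0.012  0.044 -0.032]
-0.032 285 [-0.011  0.031 -0.032] [ 0.012  0.044 -0.028]
-0.028 252 [-0.011  0.031 -0.028] [ 0.012  0.044 -0.024]
-0.024 231 [-0.01   0.03  -0.024] [ 0.012  0.044 -0.02 ]
-0.02 217 [-0.011  0.031 -0.02 ] [ 0.012  0.044 -0.016]
-0.016 71 [-0.013  0.031 -0.016] [ 0.013  0.043 -0.013]
-0.012 2 [ 0.011  0.037 -0.011] [ 0.011  0.038 -0.011]
-0.008 0  
-0.004 0  
-0.0 681 [-0.     0.035  0.   ] [0.016 0.047 0.004]
0.004 0  
0.008 0  
-1 2598
-0.04 267 [-0.011 -0.043 -0.04 ] [ 0.012 -0.029 -0.036]
-0.036 313 [-0.011 -0.044 -0.036] [ 0.012 -0.029 -0.032]
-0.032 286 [-0.011 -0.044 -0.032] [ 0.012 -0.029 -0.028]
-0.028 265 [-0.01  -0.044 -0.028] [ 0.012 -0.029 -0.024]
-0.024 233 [-0.01  -0.043 -0.024] [ 0.012 -0.029 -0.02 ]
-0.02 188 [-0.011 -0.043 -0.02 ] [ 0.012 -0.03  -0.016]
-0.016 47 [-0.007 -0.042 -0.016] [ 0.012 -0.03  -0.013]
-0.012 1 [ 0.011 -0.031 -0.012] [ 0.011 -0.031 -0.012]
-0.008 0  
-0.004 0  
-0.0 997 [-0.002 -0.049  0.   ] [ 0.016 -0.034  0.004]
0.004 1 [ 0.009 -0.038  0.004] [ 0.009 -0.038  0.004]
0.008 0  
open-state tip col sample 0.1193098 0.16240196
```

View pics/w4.png

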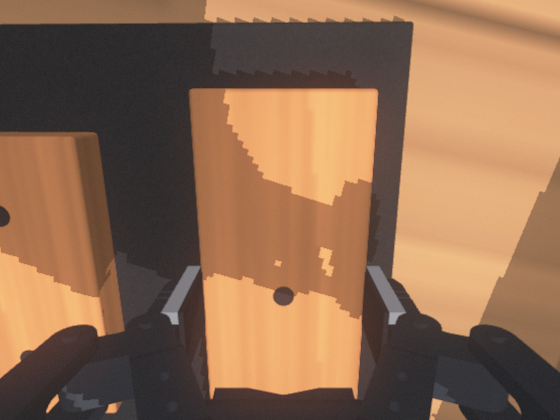

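The long front lies flat on the mat (hole at (283,296)), with the short one beside it. The depth shows the fingertips ~12 mm behind the TCP at this opening, so I can grip a little deeper. Releasing and going to the panel.

Emit:
move_arm(
  jaw=[5.5,5.5,6.5,7.3,8,8.5,8.5,8.5],
  dp=[
    [0,0,-0.2],
    [0,0,0],
    [0,0,0],
    [0,0,0],
    [0,0,0],
    [0,0,0],
    [0,0,0],
    [0,0,0],
  ],
  turn=[
    [0,0,0],
    [0,0,0],
    [0,0,0],
    [0,0,0],
    [0,0,0],
    [0,0,0],
    [0,0,0],
    [0,0,0],
  ],
)

```text
time_s: 12.62
position: [0.5398, 0.0665, 0.0071]
tool_rot: [[-0.978, -0.21, 0.003], [-0.21, 0.978, -0.0], [-0.003, -0.001, -1.0]]
ft_force: [0.5, 0.6, 0.3]
grip_width: 0.0846
gripper_force: 0.0
```

Emit:
move_arm(
  jaw=[8.5,8.5,8.5,8.5,8.5,8.5],
  dp=[
    [0,0,-2],
    [0,0,-3.5],
    [0,0,-3.5],
    [0,0,-3.5],
    [0,0,-2],
    [0,0,0],
  ],
  turn=[
    [0,0,0],
    [0,0,0],
    [0,0,0],
    [0,0,0],
    [0,0,0],
    [0,0,0],
  ],
)

```text
time_s: 13.12
position: [0.5412, 0.0664, 0.1568]
tool_rot: [[-0.978, -0.21, 0.011], [-0.21, 0.978, -0.001], [-0.011, -0.003, -1.0]]
ft_force: [0.4, -0.5, 0.1]
grip_width: 0.0847
gripper_force: 0.0
```

```bash
python3 - <<'E'
from h import *
boards('w5.png',[(.012,.024)],MB,MAT,box=(-.15,.15,-.13,.13))
plan(S(-.0200,-.0465,.13),TR,9); print(observe()['position'])
E
```

```text
(0.012, 0.024) px [284. 185.] h 0.0162 [-0.0007  0.0569] [0.1504 0.0622] 0.16
(0.012, 0.024) px [151. 186.] h 0.0162 [-0.0033 -0.0444] [0.0624 0.1157] 89.99
(0.012, 0.024) px [242. 357.] h 0.0213 [0.1427 0.0213] [0.0145 0.0892] 0.2
N 9 turn [0.0015, -0.0382, 0.0096] total cm [3.71, 19.78, -3.1]
dp [[0.41, 2.2, -0.34], [0.42, 2.19, -0.36], [0.43, 2.19, -0.38], [0.43, 2.18, -0.4], [0.44, 2.18, -0.42], [0.44, 2.17, -0.44], [0.45, 2.17, -0.46], [0.45, 2.16, -0.48], [0.45, 2.16, -0.5]]
[0.54021401 0.06645052 0.15420283]
```

Both fronts are flat on the mat. Now the panel.

Emit:
move_arm(
  jaw=[8.5,8.5,8.5,8.5,8.5,8.5,8.5,8.5,8.5,8.5,8.5],
  dp=[
    [0.41,2.2,-0.34],
    [0.42,2.19,-0.36],
    [0.43,2.19,-0.38],
    [0.43,2.18,-0.4],
    [0.44,2.18,-0.42],
    [0.44,2.17,-0.44],
    [0.45,2.17,-0.46],
    [0.45,2.16,-0.48],
    [0.45,2.16,-0.5],
    [0,0,0],
    [0,0,0],
  ],
  turn=[
    [0.0015,-0.0382,0.0096],
    [0.0015,-0.0382,0.0096],
    [0.0015,-0.0382,0.0096],
    [0.0015,-0.0382,0.0096],
    [0.0015,-0.0382,0.0096],
    [0.0015,-0.0382,0.0096],
    [0.0015,-0.0382,0.0096],
    [0.0015,-0.0382,0.0096],
    [0.0015,-0.0382,0.0096],
    [0,0,0],
    [0,0,0],
  ],
)

```text
time_s: 14.08
position: [0.4604, 0.2526, 0.1815]
tool_rot: [[-0.934, -0.127, 0.335], [-0.119, 0.992, 0.043], [-0.338, 0.001, -0.941]]
ft_force: [0.0, 0.1, 0.1]
grip_width: 0.0848
gripper_force: 0.0
```

```bash
python3 - <<'E'
from h import *
boards('w6.png',[(.048,.06),(.011,.023)],SB,M0,box=(-.2,.12,-.1,.15))
plan(S(-.0200,-.0465,-.003),TR,1); print(observe()['position'])
E
```

```text
(0.048, 0.06) px [493. 168.] h 0.0533 [-0.054   0.0786] [0.1212 0.0631] 0.27
(0.011, 0.023) px [281. 192.] h 0.0175 [-0.0201 -0.0472] [0.1804 0.0621] 0.13
N 1 turn [0.0009, -0.0065, 0.0011] total cm [-0.28, -0.04, 13.07]
dp [[-0.28, -0.04, 13.07]]
[0.46109422 0.25195766 0.18167102]
```

Emit:
move_arm(
  jaw=[8.5,8.5,8.5,8.5,8.5,8.5,8.5,8.5],
  dp=[
    [-0.28,-0.05,2.5],
    [0,0,3],
    [0,0,3],
    [0,0,2.5],
    [0,0,1.2],
    [0,0,0.6],
    [0,0,0],
    [0,0,0],
  ],
  turn=[
    [0,-0.0065,0],
    [0,0,0],
    [0,0,0],
    [0,0,0],
    [0,0,0],
    [0,0,0],
    [0,0,0],
    [0,0,0],
  ],
)

```text
time_s: 14.8
position: [0.5083, 0.2572, 0.0642]
tool_rot: [[-0.931, -0.124, 0.344], [-0.116, 0.992, 0.044], [-0.347, 0.001, -0.938]]
ft_force: [0.5, -0.1, 0.6]
grip_width: 0.0848
gripper_force: 0.0
```

```bash
python3 - <<'E'
from h import *
s=observe(); print(hs(s['position'])); plan(S(-.0200,-.0465,-.003),TR,1)
E
```

```text
[-0.01777663 -0.04688417  0.0011045 ]
N 1 turn [0.0011, 0.0029, -0.0005] total cm [0.22, 0.04, 0.41]
dp [[0.22, 0.04, 0.41]]
```

Emit:
move_arm(
  jaw=[8.5,8.5,5.5,5.5,5.5,5.5,5.5,5.5,5.5],
  dp=[
    [0.22,0.04,0.4],
    [0,0,0],
    [0,0,0],
    [0,0,0],
    [0,0,0],
    [0,0,0],
    [0,0,0],
    [0,0,0],
    [0,0,0],
  ],
  turn=[
    [0,0,0],
    [0,0,0],
    [0,0,0],
    [0,0,0],
    [0,0,0],
    [0,0,0],
    [0,0,0],
    [0,0,0],
    [0,0,0],
  ],
)

```text
time_s: 15.55
position: [0.5072, 0.2579, 0.0598]
tool_rot: [[-0.931, -0.125, 0.344], [-0.116, 0.992, 0.044], [-0.347, 0.001, -0.938]]
ft_force: [-2.6, -1.2, 5.4]
grip_width: 0.0607
gripper_force: 43.6
```

Emit:
move_arm(
  jaw=[5.5,5.5,5.5,5.5,5.5,5.5,5.5,5.5],
  dp=[
    [0,0,-0.5],
    [0,0,-1.5],
    [0,0,-2.5],
    [0,0,-3],
    [0,0,-3],
    [0,0,-1.5],
    [0,0,0],
    [0,0,0],
  ],
  turn=[
    [0,0,0],
    [0,0,0],
    [0,0,0],
    [0,0,0],
    [0,0,0],
    [0,0,0],
    [0,0,0],
    [0,0,0],
  ],
)

```text
time_s: 16.22
position: [0.4659, 0.2525, 0.1719]
tool_rot: [[-0.931, -0.125, 0.344], [-0.116, 0.992, 0.044], [-0.347, 0.001, -0.938]]
ft_force: [-0.3, -0.0, -1.6]
grip_width: 0.0608
gripper_force: 46.1
```

```bash
python3 - <<'E'
from h import *
s=observe(); T=np.array(s['tool_rot']); p=np.array(s['position'])
im,d=save('wrist','w7.png'); X=cloud('wrist',d); Y=(X-p)@T   # tool coords
k=(Y[...,2]>-.03)&(Y[...,2]<-.001)&(abs(Y[...,1])<.029)&(im[...,0]>50); q=Y[k]
m=np.median(q,0); u=np.linalg.svd(q-q.mean(0),full_matrices=False)[2][2]; print('held top z in tool',np.median(q[:,2]),u.round(4),'x min/max',np.percentile(q[:,0],[.5,99.5]),'y',np.percentile(q[:,1],[1,50,99]))
# frame: top-view picture
X=cloud('top',np.load('pics/t0.png.npy')); c=(X[...,2]>.012)&(X[...,2]<.026); c[:112]=0;c[205:]=0;c[:,:345]=0;c[:,410:]=0
P=X[c]; r=cv2.minAreaRect(P[:,:2].astype(np.float32)); print('frame',r,np.median(P[:,2]))
E
```

```text
held top z in tool -0.01894901451394098 [ 0.0106  0.004  -0.9999] x min/max [-0.03646122  0.08992655] y [-2.84308412e-02 -9.08112683e-05  2.84268582e-02]
frame ((0.587649941444397, -0.31267276406288147), (0.17694754898548126, 0.2815474569797516), 79.19112396240234) 0.017480298872356248
```

```bash
cat >> h.py <<'E'
FB=slopeR(-9.,0); FR=toolR(FB)
E
python3 - <<'E'
from h import *
plan(np.array([.565,-.19,.17]),FR,15)
E
```

```text
N 15 turn [0.0034, 0.0233, 0.0186] total cm [-4.06, -45.12, 1.54]
dp [[-0.27, -3.01, 0.1], [-0.33, -3.0, 0.11], [-0.39, -3.0, 0.11], [-0.45, -2.99, 0.11], [-0.5, -2.98, 0.11], [-0.56, -2.97, 0.1], [-0.62, -2.96, 0.1], [-0.68, -2.94, 0.1], [-0.73, -2.93, 0.09], [-0.79, -2.92, 0.08], [-0.84, -2.9, 0.07], [-0.9, -2.88, 0.06], [-0.95, -2.87, 0.05], [-1.01, -2.85, 0.04], [-1.06, -2.83, 0.02]]
```

Emit:
move_arm(
  jaw=[5.5,5.5,5.5,5.5,5.5,5.5,5.5,5.5,5.5,5.5,5.5,5.5],
  dp=[
    [-0.27,-3.01,0.1],
    [-0.33,-3.0,0.11],
    [-0.39,-3.0,0.11],
    [-0.45,-2.99,0.11],
    [-0.5,-2.98,0.11],
    [-0.56,-2.97,0.1],
    [-0.62,-2.96,0.1],
    [-0.68,-2.94,0.1],
    [-0.73,-2.93,0.09],
    [-0.79,-2.92,0.08],
    [-0.84,-2.9,0.07],
    [-0.9,-2.88,0.06],
  ],
  turn=[
    [0.0034,0.0233,0.0186],
    [0.0034,0.0233,0.0186],
    [0.0034,0.0233,0.0186],
    [0.0034,0.0233,0.0186],
    [0.0034,0.0233,0.0186],
    [0.0034,0.0233,0.0186],
    [0.0034,0.0233,0.0186],
    [0.0034,0.0233,0.0186],
    [0.0034,0.0233,0.0186],
    [0.0034,0.0233,0.0186],
    [0.0034,0.0233,0.0186],
    [0.0034,0.0233,0.0186],
  ],
)

```text
time_s: 17.27
position: [0.5453, -0.1032, 0.1689]
tool_rot: [[-0.992, 0.103, 0.068], [0.103, 0.995, 0.002], [-0.067, 0.009, -0.998]]
ft_force: [-0.5, 0.8, -0.9]
grip_width: 0.061
gripper_force: 46.0
```

Emit:
move_arm(
  jaw=[5.5,5.5,5.5,5.5,5.5],
  dp=[
    [-0.95,-2.87,0.05],
    [-1.01,-2.85,0.04],
    [-1.06,-2.83,0.02],
    [0,0,0],
    [0,0,0],
  ],
  turn=[
    [0.0034,0.0233,0.0186],
    [0.0034,0.0233,0.0186],
    [0.0034,0.0233,0.0186],
    [0,0,0],
    [0,0,0],
  ],
)

```text
time_s: 17.68
position: [0.5651, -0.1914, 0.1681]
tool_rot: [[-0.987, 0.159, -0.002], [0.159, 0.987, 0.002], [0.002, 0.001, -1.0]]
ft_force: [-1.4, 1.0, -1.5]
grip_width: 0.0612
gripper_force: 46.0
```

```bash
python3 - <<'E'
from h import *
print(observe()['position'])
im,d=save('wrist','w8.png'); X=cloud('wrist',d)
k=(X[...,2]>.0155)&(X[...,2]<.022)&(X[...,1]<-.2)&(X[...,1]>-.4)
k=cv2.morphologyEx(k.astype(np.uint8),cv2.MORPH_OPEN,np.ones((3,3))); N,L,St,C=cv2.connectedComponentsWithStats(k); i=1+np.argmax(St[1:,4]); P=X[L==i]
print(St[i],'rim z',np.median(P[:,2]),cv2.minAreaRect(P[:,:2].astype(np.float32)))
k2=(X[...,2]>.009)&(X[...,2]<.0145)&(X[...,1]<-.2)&(X[...,1]>-.4); k2=cv2.morphologyEx(k2.astype(np.uint8),cv2.MORPH_OPEN,np.ones((3,3)))
N,L,St,C=cv2.connectedComponentsWithStats(k2)
for i in range(1,N):
    if St[i,4]>150: P=X[L==i]; print('ledge',St[i],np.median(P[:,2]),cv2.minAreaRect(P[:,:2].astype(np.float32)))
E
```

```text
[ 0.5651282  -0.19140688  0.16808357]
[   53    63   135   273 13527] rim z 0.019376728452191627 ((0.562042236328125, -0.3138201832771301), (0.09785089641809464, 0.2298448085784912), 79.30683135986328)
ledge [  98  107  100  206 8029] 0.013339536180612899 ((0.5689689517021179, -0.3015018403530121), (0.07296071946620941, 0.17855383455753326), 80.66193389892578)
```

View pics/w8.png

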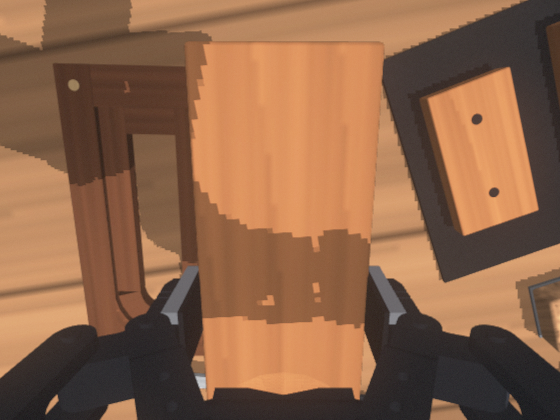

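The wrist view shows the held panel, with its square end at the top, row 45. The frame's near-left corner is at (55,65), with one long outer edge running down to (95,330). I'll fit those two edges.

```bash
python3 - <<'E'
from h import *
d=np.load('pics/w8.png.npy'); X=cloud('wrist',d); print(observe()['position'])
Z=X@FB; k=(X[...,2]>.0155)&(X[...,2]<.023)&(X[...,1]<-.2)&(X[...,1]>-.42)
k=cv2.morphologyEx(k.astype(np.uint8),cv2.MORPH_OPEN,np.ones((3,3)))>0; P=Z[k]
E=[]
for x in np.arange(.50,.70,.006):
    q=P[abs(P[:,0]-x)<.003]
    if len(q)>10: E.append((x,np.percentile(q[:,1],1)))
E=np.array(E); a=np.polyfit(E[:,0],E[:,1],1); r=E[:,1]-np.polyval(a,E[:,0]); g=abs(r)<.0025; a=np.polyfit(E[g,0],E[g,1],1); print('left edge',a,g.sum(),len(E),(r*1000).round(1))
E2=[]
for y in np.arange(-.25,-.12,.005):
    q=P[abs(P[:,1]-y)<.0025]
    if len(q)>10: E2.append((y,np.percentile(q[:,0],1)))
E2=np.array(E2); b=np.polyfit(E2[:,0],E2[:,1],1); r=E2[:,1]-np.polyval(b,E2[:,0]); g=abs(r)<.0025; b=np.polyfit(E2[g,0],E2[g,1],1); print('near end',b,g.sum(),len(E2),(r*1000).round(1))
# frame x axis angle
th=np.radians(-9)+(a[0]-b[0])/2; print('yaw edge',-9+np.degrees(a[0]),'from end',-9-np.degrees(b[0]))
# corner
y=(a[0]*b[1]+a[1])/(1-a[0]*b[0]); x=b[0]*y+b[1]; c=(FB@np.array([x,y,0]))[:2]; print('corner',c)
th=np.radians(-9)+np.arctan(a[0]); ex=np.array([np.cos(th),np.sin(th)]); ey=np.array([-ex[1],ex[0]])
print('centre',c+ex*.124+ey*.066)
# second: rebate inner -y edge (ledge min y) and hole
q=Z[(X[...,2]>.010)&(X[...,2]<.0145)&(X[...,1]<-.2)&(X[...,1]>-.42)]
for x in (.55,.58,.61,.64): 
    w=q[abs(q[:,0]-x)<.003][:,1]; print(x,np.percentile(w,[2,10]).round(4), 'expect',np.polyval(a,x)+.027)
E
```

```text
[ 0.56486438 -0.19017824  0.16858628]
left edge [-0.02644024 -0.25362268] 34 34 [ 0.6  0.9  0.5  0.2 -0.2 -0.2 -0.4 -0.3 -0.2 -0.  -0.  -0.1 -0.4 -0.1
 -0.3 -0.2 -0.5  0.1 -0.2 -0.2  0.2 -0.  -0.  -0.1 -0.2  0.1  0.2  0.3
 -0.   0.4  0.2  0.1  0.   0.1]
near end [0.01457055 0.49332157] 17 17 [ 0.5  1.2 -0.2 -0.4 -0.5 -0.6 -0.5  0.  -0.1 -0.2 -0.2 -0.2  0.3  0.3
  0.2  0.2  0.1]
yaw edge -10.514914127236509 from end -9.834830879021684
corner [ 0.44171208 -0.3398466 ]
centre [ 0.57567398 -0.29758302]
0.55 [-0.2417 -0.239 ] expect -0.24116481460565223
0.58 [-0.2423 -0.2395] expect -0.2419580217878098
0.61 [-0.2431 -0.2403] expect -0.2427512289699674
0.64 [-0.2445 -0.2407] expect -0.24354443615212504
```

```bash
python3 - <<'E'
from h import *
R=toolR(slopeR(-10.3,0)); a=np.array([.5796,-.2983,.06]); plan(a,R,5)
E
```

```text
N 5 turn [0.0003, -0.0004, 0.0043] total cm [-3.18, -10.46, 10.84]
dp [[-0.64, -2.09, 2.17], [-0.64, -2.09, 2.17], [-0.65, -2.09, 2.17], [-0.66, -2.08, 2.17], [-0.67, -2.08, 2.17]]
```

Emit:
move_arm(
  jaw=[5.5,5.5,5.5,5.5,5.5,5.5,5.5],
  dp=[
    [-0.64,-2.09,2.17],
    [-0.64,-2.09,2.17],
    [-0.65,-2.09,2.17],
    [-0.66,-2.08,2.17],
    [-0.67,-2.08,2.17],
    [0,0,0],
    [0,0,0],
  ],
  turn=[
    [0,0,0.0043],
    [0,0,0.0043],
    [0,0,0.0043],
    [0,0,0.0043],
    [0,0,0.0043],
    [0,0,0],
    [0,0,0],
  ],
)

```text
time_s: 18.32
position: [0.5796, -0.2975, 0.0604]
tool_rot: [[-0.984, 0.178, -0.002], [0.178, 0.984, 0.002], [0.002, 0.002, -1.0]]
ft_force: [0.2, 0.2, -1.7]
grip_width: 0.0609
gripper_force: 46.0
```

```bash
python3 - <<'E'
from h import *
R=toolR(slopeR(-10.3,0)); a=np.array([.5796,-.2983,.022]); plan(a,R,1); print(observe()['position'],observe()['tool_rot'].round(4))
save('wrist','w9.png')
E
```

```text
N 1 turn [0.0021, -0.002, 0.0006] total cm [-0.03, -0.09, 3.84]
dp [[-0.03, -0.09, 3.84]]
[ 0.57956038 -0.29747512  0.06037579] [[-0.984   0.1783 -0.0016]
 [ 0.1783  0.984   0.0025]
 [ 0.002   0.0021 -1.    ]]
```

View pics/w9.png

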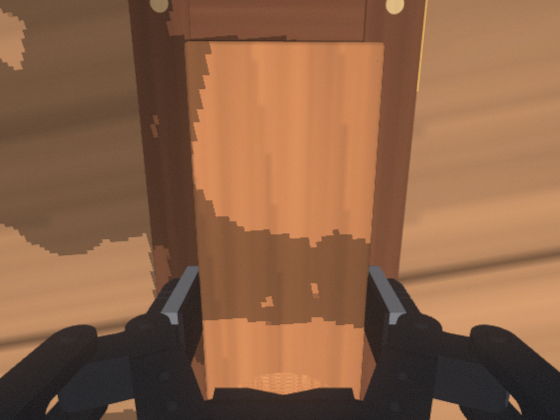

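The panel is over the frame, with the frame edges evenly either side (row 200: 150 to 408) and the panel centred at ~285. I'll shift 2 mm left and lower it.

Emit:
move_arm(
  jaw=[5.5,5.5,5.5,5.5,5.5,5.5,5.5],
  dp=[
    [0,-0.2,1],
    [0,0,1.5],
    [0,0,1],
    [0,0,0.5],
    [0,0,0.3],
    [0,0,0.2],
    [0,0,0],
  ],
  turn=[
    [0,0,0],
    [0,0,0],
    [0,0,0],
    [0,0,0],
    [0,0,0],
    [0,0,0],
    [0,0,0],
  ],
)

```text
time_s: 18.95
position: [0.5801, -0.3001, 0.0173]
tool_rot: [[-0.984, 0.178, 0.001], [0.178, 0.984, -0.0], [-0.002, 0.0, -1.0]]
ft_force: [0.3, 0.3, -1.5]
grip_width: 0.061
gripper_force: 46.0
```

Emit:
move_arm(
  jaw=[5.5,5.5,5.5,5.5],
  dp=[
    [0,0,0.1],
    [0,0,0.1],
    [0,0,0],
    [0,0,0],
  ],
  turn=[
    [0,0,0],
    [0,0,0],
    [0,0,0],
    [0,0,0],
  ],
)

```text
time_s: 19.28
position: [0.58, -0.3003, 0.0155]
tool_rot: [[-0.984, 0.178, 0.002], [0.178, 0.984, -0.0], [-0.002, -0.0, -1.0]]
ft_force: [-0.8, -0.3, -1.3]
grip_width: 0.0606
gripper_force: 46.0
```

Emit:
move_arm(
  jaw=[5.5,5.5,5.5,5.5],
  dp=[
    [0,0,0.1],
    [0,0,0.1],
    [0,0,0.1],
    [0,0,0],
  ],
  turn=[
    [0,0,0],
    [0,0,0],
    [0,0,0],
    [0,0,0],
  ],
)

```text
time_s: 19.62
position: [0.5799, -0.3002, 0.012]
tool_rot: [[-0.984, 0.178, 0.001], [0.178, 0.984, 0.0], [-0.001, 0.0, -1.0]]
ft_force: [0.8, 0.4, -0.8]
grip_width: 0.0613
gripper_force: 46.0
```

Emit:
move_arm(
  jaw=[5.5,5.5,5.5],
  dp=[
    [0,0,0.1],
    [0,0,0.1],
    [0,0,0],
  ],
  turn=[
    [0,0,0],
    [0,0,0],
    [0,0,0],
  ],
)

```text
time_s: 19.87
position: [0.5801, -0.3003, 0.0108]
tool_rot: [[-0.984, 0.178, 0.002], [0.178, 0.984, -0.0], [-0.002, 0.0, -1.0]]
ft_force: [-0.6, 0.5, 3.5]
grip_width: 0.0609
gripper_force: 46.5
```

Floor contact at TCP z ≈ 0.011, as predicted. Releasing.

Emit:
move_arm(
  jaw=[5.5,5.8,6.5,7.3,8,8.5,8.5,8.5],
  dp=[
    [0,0,0],
    [0,0,0],
    [0,0,0],
    [0,0,0],
    [0,0,0],
    [0,0,0],
    [0,0,0],
    [0,0,0],
  ],
  turn=[
    [0,0,0],
    [0,0,0],
    [0,0,0],
    [0,0,0],
    [0,0,0],
    [0,0,0],
    [0,0,0],
    [0,0,0],
  ],
)

```text
time_s: 20.53
position: [0.58, -0.301, 0.0095]
tool_rot: [[-0.984, 0.178, 0.001], [0.178, 0.984, -0.001], [-0.001, -0.001, -1.0]]
ft_force: [0.7, -4.7, -7.0]
grip_width: 0.0684
gripper_force: 42.9
```

Emit:
move_arm(
  jaw=[8.5,8.5,8.5,8.5,8.5,8.5,8.5],
  dp=[
    [0,0,-1],
    [0,0,-2.5],
    [0,0,-3.5],
    [0,0,-3.5],
    [0,0,-2],
    [0,0,0],
    [0,0,0],
  ],
  turn=[
    [0,0,0],
    [0,0,0],
    [0,0,0],
    [0,0,0],
    [0,0,0],
    [0,0,0],
    [0,0,0],
  ],
)

```text
time_s: 21.12
position: [0.5801, -0.3001, 0.1367]
tool_rot: [[-0.984, 0.178, 0.003], [0.178, 0.984, -0.001], [-0.004, -0.001, -1.0]]
ft_force: [-0.2, 1.4, -1.2]
grip_width: 0.0847
gripper_force: 0.0
```

```bash
python3 - <<'E'
from h import *
print(observe()['position'])
G=slopeR(-10.3,0); o=np.array([.5757,-.2976,0])
im,d=boards('w10.png',[(.026,.036),(.016,.0225)],G,o,box=(-.16,.16,-.12,.12))
X=cloud('wrist',d); Y=(X-o)@G; k=(Y[...,2]>.026)&(Y[...,2]<.036)&(abs(Y[...,1])<.028)&(abs(Y[...,0])<.085); q=Y[k]; c=np.polyfit; A=np.c_[q[:,:2],np.ones(len(q))]; print('tilt panel',np.linalg.lstsq(A,q[:,2],rcond=None)[0])
k=(Y[...,2]>.016)&(Y[...,2]<.0225)&(abs(Y[...,1])<.065)&(abs(Y[...,0])<.122); q=Y[k]; A=np.c_[q[:,:2],np.ones(len(q))]; print('tilt rim',np.linalg.lstsq(A,q[:,2],rcond=None)[0])
E
```

```text
[ 0.58014386 -0.3001226   0.13673455]
(0.026, 0.036) px [283. 188.] h 0.0292 [ 0.0036 -0.001 ] [0.0621 0.1791] 89.93
(0.016, 0.0225) px [315. 145.] h 0.0173 [-0.0017 -0.0012] [0.2486 0.1316] 0.11
(0.016, 0.0225) px [210. 198.] h 0.0172 [ 0.0135 -0.0526] [0.0301 0.2158] 89.85
(0.016, 0.0225) px [224. 362.] h 0.0199 [ 0.1379 -0.0496] [0.1086 0.0101] 84.73
tilt panel [-0.00057439  0.00080161  0.0292021 ]
tilt rim [-0.00058147  0.00021079  0.01725514]
```

View pics/w10.png

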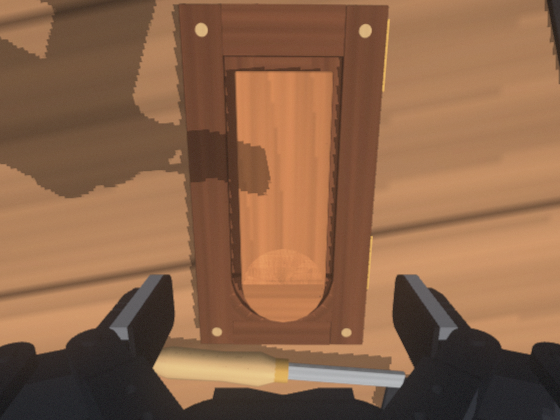

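The panel is seated: round end in the round head at (283,300), level, 12 mm proud of the rim, centre 5 mm along x and 0 in y. Next I'll fetch the long front.

```bash
python3 - <<'E'
from h import *
print(MB.T@(np.array([.5401,.0665,.005])-MAT), MB.T@(np.array([.5592,-.033,.005])-MAT))
plan(np.array([.5395,.0667,.12]),MR,12)
E
```

```text
[0.0011438  0.05588338 0.        ] [-0.00086079 -0.04541342  0.        ]
N 12 turn [0.0, 0.0001, -0.0324] total cm [10.47, 35.35, 1.52]
dp [[0.87, 2.95, 0.13], [0.78, 2.97, 0.13], [0.68, 3.0, 0.13], [0.58, 3.02, 0.13], [0.48, 3.03, 0.13], [0.39, 3.05, 0.13], [0.29, 3.06, 0.13], [0.19, 3.07, 0.13], [0.09, 3.07, 0.13], [-0.01, 3.07, 0.13], [-0.11, 3.07, 0.13], [-0.21, 3.07, 0.13]]
```

Emit:
move_arm(
  jaw=[8.5,8.5,8.5,8.5,8.5,8.5,8.5,8.5,8.5,8.5,8.5,8.5],
  dp=[
    [0.87,2.95,0.13],
    [0.78,2.97,0.13],
    [0.68,3.0,0.13],
    [0.58,3.02,0.13],
    [0.48,3.03,0.13],
    [0.39,3.05,0.13],
    [0.29,3.06,0.13],
    [0.19,3.07,0.13],
    [0.09,3.07,0.13],
    [-0.01,3.07,0.13],
    [-0.11,3.07,0.13],
    [-0.21,3.07,0.13],
  ],
  turn=[
    [0,0,-0.0324],
    [0,0,-0.0324],
    [0,0,-0.0324],
    [0,0,-0.0324],
    [0,0,-0.0324],
    [0,0,-0.0324],
    [0,0,-0.0324],
    [0,0,-0.0324],
    [0,0,-0.0324],
    [0,0,-0.0324],
    [0,0,-0.0324],
    [0,0,-0.0324],
  ],
)

```text
time_s: 22.17
position: [0.5385, 0.068, 0.1181]
tool_rot: [[-0.978, -0.21, -0.002], [-0.21, 0.978, 0.0], [0.002, 0.001, -1.0]]
ft_force: [1.2, 1.2, 0.2]
grip_width: 0.0848
gripper_force: 0.0
```

Emit:
move_arm(
  jaw=[8.5,8.5],
  dp=[
    [0,0,0],
    [0,0,0],
  ],
  turn=[
    [0,0,0],
    [0,0,0],
  ],
)

```text
time_s: 22.33
position: [0.5387, 0.0677, 0.1184]
tool_rot: [[-0.978, -0.211, -0.002], [-0.211, 0.978, 0.0], [0.001, 0.001, -1.0]]
ft_force: [-0.9, 0.2, 0.1]
grip_width: 0.0852
gripper_force: 0.0
```

```bash
python3 - <<'E'
from h import *
boards('w11.png',[(.012,.024)],MB,MAT,box=(-.15,.15,-.13,.13))
plan(np.array([.5395,.0667,.006]),MR,1); print(observe()['position'])
E
```

```text
(0.012, 0.024) px [281. 202.] h 0.019 [0.0005 0.0552] [0.1497 0.0623] 0.14
(0.012, 0.024) px [128. 201.] h 0.0192 [-0.0018 -0.0461] [0.0628 0.1158] 89.77
(0.012, 0.024) px [234. 385.] h 0.0174 [0.1387 0.0196] [0.0885 0.0036] 88.92
N 1 turn [0.0001, -0.0008, 0.0011] total cm [-0.05, 0.0, 11.26]
dp [-0.05, 0.0, 11.26]
[0.53915261 0.06658767 0.11858689]
```

Emit:
move_arm(
  jaw=[8.5,8.5,8.5,8.5,8.5,8.5,5.5,5.5,5.5,5.5,5.5,5.5],
  dp=[
    [0,0,2.5],
    [0,0,3.2],
    [0,0,3],
    [0,0,1.8],
    [0,0,0.75],
    [0,0,0],
    [0,0,0],
    [0,0,0],
    [0,0,0],
    [0,0,0],
    [0,0,0],
    [0,0,0],
  ],
  turn=[
    [0,0,0],
    [0,0,0],
    [0,0,0],
    [0,0,0],
    [0,0,0],
    [0,0,0],
    [0,0,0],
    [0,0,0],
    [0,0,0],
    [0,0,0],
    [0,0,0],
    [0,0,0],
  ],
)

```text
time_s: 23.38
position: [0.5407, 0.066, 0.0086]
tool_rot: [[-0.978, -0.208, 0.004], [-0.208, 0.978, -0.001], [-0.004, -0.002, -1.0]]
ft_force: [-0.6, -2.7, 6.9]
grip_width: 0.0605
gripper_force: 44.4
```

Emit:
move_arm(
  jaw=[5.5,5.5,5.5,5.5,5.5,5.5,5.5,5.5],
  dp=[
    [0,0,0],
    [0,0,-0.5],
    [0,0,-2],
    [0,0,-3.5],
    [0,0,-3.5],
    [0,0,-3.5],
    [0,0,-3],
    [0,0,0],
  ],
  turn=[
    [0,0,0],
    [0,0,0],
    [0,0,0],
    [0,0,0],
    [0,0,0],
    [0,0,0],
    [0,0,0],
    [0,0,0],
  ],
)

```text
time_s: 24.05
position: [0.5418, 0.0664, 0.1736]
tool_rot: [[-0.978, -0.209, 0.013], [-0.209, 0.978, -0.001], [-0.012, -0.004, -1.0]]
ft_force: [0.3, -0.3, -0.7]
grip_width: 0.0609
gripper_force: 44.2
```

```bash
cat >> h.py <<'E'
def held(f):
    s=observe(); T=np.array(s['tool_rot']); p=np.array(s['position'])
    im,d=save('wrist',f); X=cloud('wrist',d); Y=(X-p)@T
    k=(Y[...,2]>-.03)&(Y[...,2]<-.004)&(abs(Y[...,1])<.029)&(im[...,0]>50)&(Y[...,0]<.12); q=Y[k]
    print('held top z',np.median(q[:,2]).round(4),'x',np.percentile(q[:,0],[.5,99.5]).round(4),'slope',np.polyfit(q[:,0],q[:,2],1)[0].round(4), 'tcp',p.round(4))
E
python3 - <<'E'
from h import *
held('w12.png')
# target long: fence -.1105, gap 3mm -> centre x=-.0325
plan(S(-.0325,-.0462,.10),TR,9)
E
```

```text
held top z -0.0121 x [-0.0405  0.0775] slope -0.0056 tcp [0.5418 0.0664 0.1736]
N 9 turn [0.0015, -0.0381, 0.0095] total cm [3.96, 19.84, 1.76]
dp [[0.44, 2.2, 0.2], [0.47, 2.2, 0.18], [0.49, 2.2, 0.15], [0.52, 2.19, 0.13], [0.55, 2.19, 0.11], [0.57, 2.18, 0.08], [0.59, 2.18, 0.06], [0.62, 2.17, 0.03], [0.64, 2.16, 0.0]]
```

Emit:
move_arm(
  jaw=[5.5,5.5,5.5,5.5,5.5,5.5,5.5,5.5,5.5,5.5,5.5],
  dp=[
    [0.44,2.2,0.2],
    [0.47,2.2,0.18],
    [0.49,2.2,0.15],
    [0.52,2.19,0.13],
    [0.55,2.19,0.11],
    [0.57,2.18,0.08],
    [0.59,2.18,0.06],
    [0.62,2.17,0.03],
    [0.64,2.16,0.0],
    [0,0,0],
    [0,0,0],
  ],
  turn=[
    [0.0015,-0.0381,0.0095],
    [0.0015,-0.0381,0.0095],
    [0.0015,-0.0381,0.0095],
    [0.0015,-0.0381,0.0095],
    [0.0015,-0.0381,0.0095],
    [0.0015,-0.0381,0.0095],
    [0.0015,-0.0381,0.0095],
    [0.0015,-0.0381,0.0095],
    [0.0015,-0.0381,0.0095],
    [0,0,0],
    [0,0,0],
  ],
)

```text
time_s: 25.02
position: [0.4581, 0.2528, 0.1482]
tool_rot: [[-0.935, -0.126, 0.332], [-0.118, 0.992, 0.043], [-0.335, 0.0, -0.942]]
ft_force: [-0.6, -0.1, -0.6]
grip_width: 0.0609
gripper_force: 44.2
```

```bash
python3 - <<'E'
from h import *
held('w13.png'); d=np.load('pics/w13.png.npy'); Y=(cloud('wrist',d)-M0)@SB
k=(Y[...,2]>.052)&(Y[...,2]<.068)&(Y[...,0]<-.09)&(Y[...,0]>-.14); q=Y[k]; print('fence top',len(q),np.percentile(q[:,0],[2,50,98]).round(4),np.median(q[:,2]))
k=(Y[...,2]>.048)&(Y[...,2]<.059)&(Y[...,0]>-.1)&(Y[...,1]>.03)&(Y[...,1]<.13); q=Y[k];print('other',len(q),np.percentile(q[:,0],[1]),np.percentile(q[:,1],[1,99]))
s=observe();print(hs(s['position'])); plan(S(-.031,-.0462,.01),TR,1)
E
```

```text
held top z -0.0155 x [-0.0426  0.0753] slope -0.0005 tcp [0.4581 0.2528 0.1482]
fence top 13310 [-0.1217 -0.1151 -0.0916] 0.059146557094577334
other 19762 [-0.0989703] [0.04758939 0.10531131]
[-0.03524362 -0.04604269  0.09728969]
N 1 turn [0.0006, -0.0088, 0.0001] total cm [-0.5, -0.04, 8.72]
dp [[-0.5, -0.04, 8.72]]
```

View pics/w13.png

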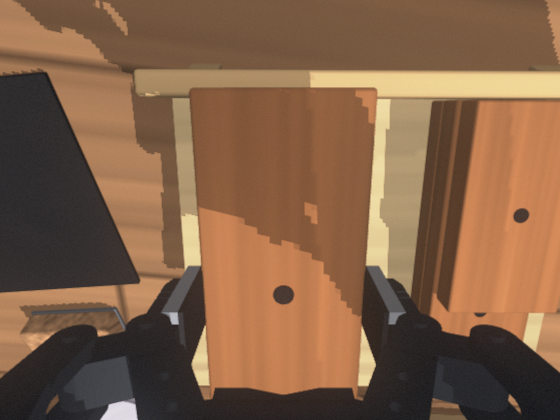

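The held long front is square to the fence (rows 75-95), its lower end at row 90, the other pile on the right untouched. I'll shift it off the fence by ~3 mm and lower it.

Emit:
move_arm(
  jaw=[5.5,5.5,5.5,5.5,5.5,5.5,5.5,5.5],
  dp=[
    [-0.4,-0.04,0],
    [0,0,2],
    [0,0,2.5],
    [0,0,2],
    [0,0,1.2],
    [0,0,0.6],
    [0,0,0],
    [0,0,0],
  ],
  turn=[
    [0,-0.008,0],
    [0,0,0],
    [0,0,0],
    [0,0,0],
    [0,0,0],
    [0,0,0],
    [0,0,0],
    [0,0,0],
  ],
)

```text
time_s: 25.73
position: [0.4923, 0.2554, 0.073]
tool_rot: [[-0.931, -0.123, 0.343], [-0.115, 0.992, 0.043], [-0.345, 0.001, -0.938]]
ft_force: [-0.3, -0.1, -1.3]
grip_width: 0.0607
gripper_force: 44.1
```

```bash
python3 - <<'E'
from h import *
s=observe();print(hs(s['position']),s['ft_force']); plan(S(-.0322,-.0462,.003),TR,1)
E
```

```text
[-0.02989013 -0.04679561  0.01489215] [-0.31253788 -0.07572158 -1.25218641]
N 1 turn [0.0004, 0.0014, -0.0019] total cm [0.23, 0.06, 1.19]
dp [[0.23, 0.06, 1.19]]
```

Emit:
move_arm(
  jaw=[5.5,5.5,5.5,5.5,5.5],
  dp=[
    [0.2,0.05,0.4],
    [0,0,0.3],
    [0,0,0.2],
    [0,0,0.1],
    [0,0,0],
  ],
  turn=[
    [0,0,0],
    [0,0,0],
    [0,0,0],
    [0,0,0],
    [0,0,0],
  ],
)

```text
time_s: 26.15
position: [0.4933, 0.2566, 0.0626]
tool_rot: [[-0.931, -0.123, 0.342], [-0.115, 0.992, 0.044], [-0.345, 0.001, -0.939]]
ft_force: [-0.3, -0.2, -1.1]
grip_width: 0.0609
gripper_force: 44.2
```

Emit:
move_arm(
  jaw=[5.5,5.5,5.5],
  dp=[
    [0,0,0.1],
    [0,0,0.1],
    [0,0,0],
  ],
  turn=[
    [0,0,0],
    [0,0,0],
    [0,0,0],
  ],
)

```text
time_s: 26.4
position: [0.494, 0.2566, 0.0607]
tool_rot: [[-0.931, -0.123, 0.342], [-0.115, 0.992, 0.044], [-0.345, 0.001, -0.939]]
ft_force: [0.2, -0.4, -1.7]
grip_width: 0.0606
gripper_force: 44.2
```

```bash
python3 - <<'E'
from h import *
s=observe();print(hs(s['position']),s['ft_force'])
E
```

```text
[-0.03240132 -0.04575992  0.00269407] [ 0.18449412 -0.39986768 -1.72745178]
```

Emit:
move_arm(
  jaw=[5.5,5.5,5.5],
  dp=[
    [0,0,0.1],
    [0,0,0.1],
    [0,0,0],
  ],
  turn=[
    [0,0,0],
    [0,0,0],
    [0,0,0],
  ],
)

```text
time_s: 26.65
position: [0.4943, 0.2567, 0.0602]
tool_rot: [[-0.931, -0.124, 0.343], [-0.116, 0.992, 0.044], [-0.346, 0.001, -0.938]]
ft_force: [-10.4, -3.0, 16.8]
grip_width: 0.0608
gripper_force: 46.3
```

Contact, 17 N. Easing off and releasing.

Emit:
move_arm(
  jaw=[5.5,5.8,6.5,7.3,8,8.5,8.5,8.5],
  dp=[
    [0,0,-0.1],
    [0,0,0],
    [0,0,0],
    [0,0,0],
    [0,0,0],
    [0,0,0],
    [0,0,0],
    [0,0,0],
  ],
  turn=[
    [0,0,0],
    [0,0,0],
    [0,0,0],
    [0,0,0],
    [0,0,0],
    [0,0,0],
    [0,0,0],
    [0,0,0],
  ],
)

```text
time_s: 27.32
position: [0.4944, 0.2567, 0.0598]
tool_rot: [[-0.931, -0.123, 0.342], [-0.115, 0.992, 0.044], [-0.345, 0.001, -0.939]]
ft_force: [0.5, 0.0, -0.8]
grip_width: 0.085
gripper_force: 0.0
```

Emit:
move_arm(
  jaw=[8.5,8.5,8.5,8.5,8.5,8.5,8.5],
  dp=[
    [0,0,-1],
    [0,0,-2.5],
    [0,0,-3.5],
    [0,0,-3.5],
    [0,0,-2.5],
    [0,0,0],
    [0,0,0],
  ],
  turn=[
    [0,0,0],
    [0,0,0],
    [0,0,0],
    [0,0,0],
    [0,0,0],
    [0,0,0],
    [0,0,0],
  ],
)

```text
time_s: 27.9
position: [0.4497, 0.2512, 0.1837]
tool_rot: [[-0.93, -0.124, 0.345], [-0.115, 0.992, 0.045], [-0.348, 0.002, -0.937]]
ft_force: [-0.1, -0.6, -0.8]
grip_width: 0.0854
gripper_force: 0.0
```

```bash
python3 - <<'E'
from h import *
boards('w14.png',[(.048,.06),(.011,.023)],SB,M0,box=(-.108,.12,-.1,.15))
d=np.load('pics/w14.png.npy'); Y=(cloud('wrist',d)-M0)@SB
k=(abs(Y[...,2]-.06)<.003)&(Y[...,0]<-.09)&(Y[...,0]>-.14); q=Y[k]; print('fence top',len(q),np.percentile(q[:,0],[2,50,98]).round(4))
plan(np.array([.5592,-.033,.12]),MR,10); print(observe()['position'])
E
```

```text
(0.048, 0.06) px [487. 183.] h 0.0522 [-0.0515  0.0794] [0.1124 0.0633] 0.28
(0.011, 0.023) px [283. 192.] h 0.0164 [-0.0342 -0.0453] [0.1479 0.0622] 0.37
fence top 8735 [-0.1234 -0.1178 -0.1122]
N 10 turn [-0.0014, 0.0353, -0.0085] total cm [-4.78, -29.55, 8.36]
dp [[-0.48, -2.95, 0.84], [-0.48, -2.96, 0.81], [-0.49, -2.97, 0.79], [-0.49, -2.97, 0.77], [-0.49, -2.98, 0.75], [-0.49, -2.98, 0.73], [-0.49, -2.99, 0.71], [-0.49, -2.99, 0.69], [-0.49, -3.0, 0.66], [-0.49, -3.0, 0.64]]
[0.44951779 0.25101277 0.1822276 ]
```

The long front lies flat, square, ~2 mm off the fence. Now the short one.

Emit:
move_arm(
  jaw=[8.5,8.5,8.5,8.5,8.5,8.5,8.5,8.5,8.5,8.5,8.5,8.5],
  dp=[
    [-0.48,-2.95,0.84],
    [-0.48,-2.96,0.81],
    [-0.49,-2.97,0.79],
    [-0.49,-2.97,0.77],
    [-0.49,-2.98,0.75],
    [-0.49,-2.98,0.73],
    [-0.49,-2.99,0.71],
    [-0.49,-2.99,0.69],
    [-0.49,-3.0,0.66],
    [-0.49,-3.0,0.64],
    [0,0,0],
    [0,0,0],
  ],
  turn=[
    [-0.0014,0.0353,-0.0085],
    [-0.0014,0.0353,-0.0085],
    [-0.0014,0.0353,-0.0085],
    [-0.0014,0.0353,-0.0085],
    [-0.0014,0.0353,-0.0085],
    [-0.0014,0.0353,-0.0085],
    [-0.0014,0.0353,-0.0085],
    [-0.0014,0.0353,-0.0085],
    [-0.0014,0.0353,-0.0085],
    [-0.0014,0.0353,-0.0085],
    [0,0,0],
    [0,0,0],
  ],
)

```text
time_s: 28.95
position: [0.5595, -0.0342, 0.1176]
tool_rot: [[-0.979, -0.205, -0.004], [-0.205, 0.979, 0.001], [0.004, 0.002, -1.0]]
ft_force: [-1.2, 0.7, -0.2]
grip_width: 0.0849
gripper_force: 0.0
```

```bash
python3 - <<'E'
from h import *
boards('w15.png',[(.012,.024)],MB,MAT,box=(-.12,.12,-.12,.13))
plan(np.array([.5592,-.033,.006]),MR,1); print(observe()['position'])
E
```

```text
(0.012, 0.024) px [285. 206.] h 0.0194 [-0.0018 -0.0438] [0.1163 0.0621] 0.13
N 1 turn [0.0015, -0.0031, -0.0012] total cm [-0.05, -0.01, 11.22]
dp [[-0.05, -0.01, 11.22]]
[ 0.5590677  -0.03315105  0.11824119]
```

Emit:
move_arm(
  jaw=[8.5,8.5,8.5,8.5,8.5,8.5,5.5,5.5,5.5,5.5,5.5,5.5],
  dp=[
    [0,0,2.5],
    [0,0,3.2],
    [0,0,3],
    [0,0,1.8],
    [0,0,0.72],
    [0,0,0],
    [0,0,0],
    [0,0,0],
    [0,0,0],
    [0,0,0],
    [0,0,0],
    [0,0,0],
  ],
  turn=[
    [0,0,0],
    [0,0,0],
    [0,0,0],
    [0,0,0],
    [0,0,0],
    [0,0,0],
    [0,0,0],
    [0,0,0],
    [0,0,0],
    [0,0,0],
    [0,0,0],
    [0,0,0],
  ],
)

```text
time_s: 30.0
position: [0.5603, -0.0331, 0.0093]
tool_rot: [[-0.978, -0.208, 0.002], [-0.208, 0.978, -0.001], [-0.002, -0.001, -1.0]]
ft_force: [-1.4, 1.4, 7.2]
grip_width: 0.0606
gripper_force: 44.3
```

Emit:
move_arm(
  jaw=[5.5,5.5,5.5,5.5,5.5,5.5,5.5,5.5],
  dp=[
    [0,0,0],
    [0,0,-0.5],
    [0,0,-2],
    [0,0,-3.5],
    [0,0,-3.5],
    [0,0,-3.5],
    [0,0,-3],
    [0,0,0],
  ],
  turn=[
    [0,0,0],
    [0,0,0],
    [0,0,0],
    [0,0,0],
    [0,0,0],
    [0,0,0],
    [0,0,0],
    [0,0,0],
  ],
)

```text
time_s: 30.67
position: [0.5618, -0.0336, 0.1745]
tool_rot: [[-0.978, -0.208, 0.011], [-0.208, 0.978, -0.003], [-0.01, -0.006, -1.0]]
ft_force: [0.4, -0.1, -0.3]
grip_width: 0.0607
gripper_force: 44.0
```

```bash
python3 - <<'E'
from h import *
held('w16.png'); plan(S(-.0500,-.0462,.11),TR,11)
E
```

```text
held top z -0.0112 x [-0.0414  0.061 ] slope -0.0017 tcp [ 0.5618 -0.0336  0.1745]
N 11 turn [0.0011, -0.0314, 0.0077] total cm [5.83, 30.19, 1.44]
dp [[0.53, 2.74, 0.13], [0.56, 2.74, 0.11], [0.58, 2.74, 0.09], [0.6, 2.73, 0.07], [0.63, 2.73, 0.05], [0.65, 2.72, 0.02], [0.67, 2.72, 0.0], [0.69, 2.71, -0.02], [0.71, 2.71, -0.05], [0.73, 2.7, -0.07], [0.75, 2.69, -0.1]]
```

Emit:
move_arm(
  jaw=[5.5,5.5,5.5,5.5,5.5,5.5,5.5,5.5,5.5,5.5,5.5,5.5],
  dp=[
    [0.53,2.74,0.13],
    [0.56,2.74,0.11],
    [0.58,2.74,0.09],
    [0.6,2.73,0.07],
    [0.63,2.73,0.05],
    [0.65,2.72,0.02],
    [0.67,2.72,0.0],
    [0.69,2.71,-0.02],
    [0.71,2.71,-0.05],
    [0.73,2.7,-0.07],
    [0.75,2.69,-0.1],
    [0,0,0],
  ],
  turn=[
    [0.0011,-0.0314,0.0077],
    [0.0011,-0.0314,0.0077],
    [0.0011,-0.0314,0.0077],
    [0.0011,-0.0314,0.0077],
    [0.0011,-0.0314,0.0077],
    [0.0011,-0.0314,0.0077],
    [0.0011,-0.0314,0.0077],
    [0.0011,-0.0314,0.0077],
    [0.0011,-0.0314,0.0077],
    [0.0011,-0.0314,0.0077],
    [0.0011,-0.0314,0.0077],
    [0,0,0],
  ],
)

```text
time_s: 31.72
position: [0.436, 0.2528, 0.1515]
tool_rot: [[-0.934, -0.128, 0.332], [-0.119, 0.992, 0.045], [-0.336, 0.003, -0.942]]
ft_force: [-0.7, -0.4, -1.3]
grip_width: 0.0611
gripper_force: 44.0
```

Emit:
move_arm(
  jaw=[5.5],
  dp=[
    [0,0,0],
  ],
  turn=[
    [0,0,0],
  ],
)

```text
time_s: 31.8
position: [0.4381, 0.2509, 0.1521]
tool_rot: [[-0.934, -0.127, 0.333], [-0.119, 0.992, 0.044], [-0.336, 0.002, -0.942]]
ft_force: [0.2, -0.3, -0.7]
grip_width: 0.0608
gripper_force: 44.0
```

```bash
python3 - <<'E'
from h import *
held('w17.png'); d=np.load('pics/w17.png.npy'); Y=(cloud('wrist',d)-M0)@SB
k=(abs(Y[...,2]-.06)<.003)&(Y[...,0]<-.09)&(Y[...,0]>-.14); q=Y[k]; print('fence top',len(q),np.percentile(q[:,0],[2,50,98]).round(4))
s=observe();print(hs(s['position'])); plan(S(-.0490,-.0462,.045),TR,1)
E
```

```text
held top z -0.0147 x [-0.0434  0.0589] slope 0.0043 tcp [0.4381 0.2509 0.1521]
fence top 10057 [-0.1218 -0.1162 -0.1103]
[-0.05279315 -0.04569049  0.10776266]
N 1 turn [0.0023, -0.0081, 0.0004] total cm [-0.43, -0.08, 6.27]
dp [[-0.43, -0.08, 6.27]]
```

Emit:
move_arm(
  jaw=[5.5,5.5,5.5,5.5,5.5,5.5,5.5,5.5],
  dp=[
    [-0.45,-0.08,0],
    [0,0,2],
    [0,0,2.3],
    [0,0,2],
    [0,0,1],
    [0,0,0.4],
    [0,0,0],
    [0,0,0],
  ],
  turn=[
    [0.002,-0.008,0],
    [0,0,0],
    [0,0,0],
    [0,0,0],
    [0,0,0],
    [0,0,0],
    [0,0,0],
    [0,0,0],
  ],
)

```text
time_s: 32.52
position: [0.4707, 0.2528, 0.0829]
tool_rot: [[-0.931, -0.123, 0.343], [-0.115, 0.992, 0.043], [-0.346, 0.001, -0.938]]
ft_force: [-0.9, 1.0, -1.1]
grip_width: 0.0608
gripper_force: 43.9
```

```bash
python3 - <<'E'
from h import *
s=observe();print(hs(s['position']),s['ft_force']); plan(S(-.0486,-.0462,.0215),TR,1)
E
```

```text
[-0.04684962 -0.04676773  0.03163724] [-0.85329103  1.02976643 -1.13045312]
N 1 turn [0.0002, 0.0023, -0.0016] total cm [0.18, 0.06, 1.01]
dp [[0.18, 0.06, 1.01]]
```

Emit:
move_arm(
  jaw=[5.5,5.5,5.5,5.5,5.5],
  dp=[
    [0.18,0.06,0.4],
    [0,0,0.3],
    [0,0,0.15],
    [0,0,0.05],
    [0,0,0],
  ],
  turn=[
    [0,0,0],
    [0,0,0],
    [0,0,0],
    [0,0,0],
    [0,0,0],
  ],
)

```text
time_s: 32.93
position: [0.4717, 0.2539, 0.0732]
tool_rot: [[-0.931, -0.123, 0.343], [-0.116, 0.992, 0.043], [-0.345, 0.001, -0.938]]
ft_force: [-0.5, 0.3, -1.3]
grip_width: 0.0612
gripper_force: 44.0
```

Emit:
move_arm(
  jaw=[5.5,5.5,5.5],
  dp=[
    [0,0,0.1],
    [0,0,0.1],
    [0,0,0],
  ],
  turn=[
    [0,0,0],
    [0,0,0],
    [0,0,0],
  ],
)

```text
time_s: 33.18
position: [0.4722, 0.254, 0.0721]
tool_rot: [[-0.931, -0.124, 0.343], [-0.116, 0.992, 0.043], [-0.346, 0.001, -0.938]]
ft_force: [-5.5, -1.6, 9.0]
grip_width: 0.0609
gripper_force: 45.1
```

Contact. Releasing and retreating.

Emit:
move_arm(
  jaw=[5.5,5.8,6.5,7.3,8,8.5,8.5,8.5],
  dp=[
    [0,0,-0.05],
    [0,0,0],
    [0,0,0],
    [0,0,0],
    [0,0,0],
    [0,0,0],
    [0,0,0],
    [0,0,0],
  ],
  turn=[
    [0,0,0],
    [0,0,0],
    [0,0,0],
    [0,0,0],
    [0,0,0],
    [0,0,0],
    [0,0,0],
    [0,0,0],
  ],
)

```text
time_s: 33.85
position: [0.4722, 0.2539, 0.0717]
tool_rot: [[-0.931, -0.123, 0.343], [-0.115, 0.992, 0.043], [-0.345, 0.001, -0.938]]
ft_force: [-0.2, 0.4, 0.4]
grip_width: 0.0852
gripper_force: 0.0
```

Emit:
move_arm(
  jaw=[8.5,8.5,8.5,8.5,8.5,8.5,8.5],
  dp=[
    [0,0,-1],
    [0,0,-2.5],
    [0,0,-3.5],
    [0,0,-3.5],
    [0,0,-2.5],
    [0,0,0],
    [0,0,0],
  ],
  turn=[
    [0,0,0],
    [0,0,0],
    [0,0,0],
    [0,0,0],
    [0,0,0],
    [0,0,0],
    [0,0,0],
  ],
)

```text
time_s: 34.43
position: [0.4275, 0.2485, 0.1955]
tool_rot: [[-0.93, -0.124, 0.346], [-0.115, 0.992, 0.044], [-0.349, 0.001, -0.937]]
ft_force: [-0.6, -0.6, -0.2]
grip_width: 0.0847
gripper_force: 0.0
```

```bash
python3 - <<'E'
from h import *
boards('w18.png',[(.048,.058),(.031,.039),(.013,.023)],SB,M0,box=(-.113,.12,-.1,.15),amin=400)
d=np.load('pics/w18.png.npy'); Y=(cloud('wrist',d)-M0)@SB
k=(abs(Y[...,2]-.06)<.003)&(Y[...,0]<-.09)&(Y[...,0]>-.14); q=Y[k]; print('fence top',len(q),np.percentile(q[:,0],[2,50,98]).round(4))
E
```

```text
(0.048, 0.058) px [469. 199.] h 0.0522 [-0.0538  0.0793] [0.1172 0.0631] 0.04
(0.031, 0.039) px [283. 195.] h 0.0344 [-0.0516 -0.0454] [0.1159 0.0622] 0.22
(0.031, 0.039) px [412. 210.] h 0.0342 [-0.0429  0.0477] [0.0952 0.0037] 0.14
(0.031, 0.039) px [462. 296.] h 0.034 [0.0263 0.0904] [0.0257 0.036 ] 0.95
(0.013, 0.023) px [283. 288.] h 0.0162 [ 0.0272 -0.0449] [0.0254 0.0615] 0.21
fence top 7448 [-0.1234 -0.118  -0.1123]
```

View pics/w18.png

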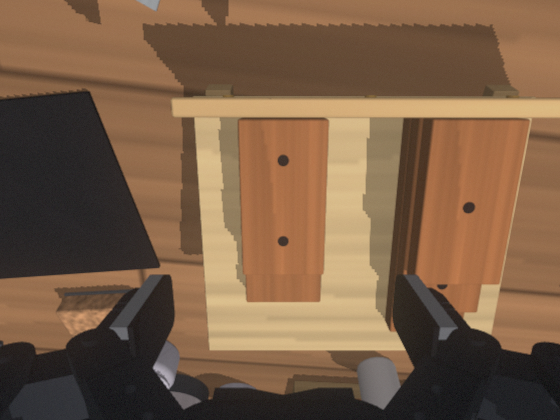

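The picture shows both fronts restacked, square, their lower ends ~2 mm off the fence (row 118). The other pile on the right is undisturbed. Handing in.

```bash
python3 -c "
from h import *
print(ticket.close_job())"
```

```text
the job is handed in; nothing more can be done
None
```

The job is handed in, though it returned no verdict. By my last pictures the panel is seated flat in the rebate, round end in the round head. Both drawer fronts are back in their bay, flat and square, about 2 mm off the fence, and the other pile is undisturbed.

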